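# Shut and lock the battery hatch with a screwdriver

## Task

First push the white battery hatch fully shut until it clicks onto its catch, then take the screwdriver from its sloping oak rest, stand it upright in the hole of the oak block and let go. Take it again, now so that you can turn it about its own length, and with its blade push the hatch's slotted screw down and turn it clockwise all the way until it springs back up locked with its tongue over the hatch; then stand the screwdriver back upright in the oak block, fully home, and let go, keeping the fingers off the screw throughout and leaving the canister, funnel and scoop where they are.

Things in the scene. Friction and masses are not known exactly. Their poses are not given: they have to be found in the camera images.
- unit: The grey battery box, fixed to the counter: 120 (x) by 170 (y) by 56 mm high. Origin at the centre of its underside, z up. In its frame the hatch is hinged along x at y = +80 mm (z = 50 mm) and its free edge, when shut, lies at y = -25 mm; the screw's axis is vertical at x = 0, y = -48 mm.
- hatch_edge (a point): Middle of the upper free edge of the hatch, a white plate 116 mm (along the hinge) by 105 mm by 6 mm thick. Shut, its top is flush with the box at z = 56 mm. Its axes turn with the hatch: y points from the free edge to the hinge, x along the hinge, z out of its top.
- hatch_hinge (a point): Middle of the hatch's hinge line, 50 mm above the counter; the hinge runs along its x axis.
- hatch (a joint): Opening angle of the hatch in rad: 0 shut (hard stop), about 0.45 to 0.75 at the start. The hinge is stiff and stays where it is left (about 1 to 2 N at half its depth). Over the last 0.09 rad a sprung catch resists with about 5 to 7 N at the free edge and then snaps over; below 0.03 it is seated.
- screw: Head of the steel quarter-turn screw beside the hatch. Origin on its axis at the underside of the head, 62 mm above the counter when up. The head is 22 by 22 mm and 12 mm high, top at 74 mm when up. In the top a straight slot, 13 mm long (along the head's own x axis), 4.2 mm wide, 6 mm deep, closed at its ends. A tongue 10 mm wide and 4 mm thick, flush with the underside, points along the head's +x to 34.5 mm from the axis; it is parallel to the slot. z is up.
- screw_top (a point): Centre of the slot's mouth, on the axis at the top of the screw head.
- turn (a joint): Turn of the screw in rad, clockwise seen from above: near 0 at the start (tongue clear of the hatch, pointing about to the box's -x), stop at 1.3 (tongue over the hatch edge). Unpushed, a hidden lug blocks it after 0.15 rad; pushed down at least 4 mm it turns freely; beyond about 1.08 the spring lifts it again and the lug keeps it from turning back. The blade has about 0.2 rad of play either way in the slot.
- press (a joint): How far the screw is pushed down, in m: 0 up, 0.0055 hard stop. Its spring pushes back with 4 N at the top and 7 N at the stop.
- block: Oak block fixed to the counter, 70 by 70 by 65 mm high, with a round upright hole 14 mm wide right through its middle. Origin at the centre of its underside, z up.
- block_hole (a point): Centre of the hole's mouth, in the top face of the block (z = 65 mm).
- rest: Sloping oak rest fixed to the counter on a 120 by 70 mm foot, origin at the centre of its underside. The screwdriver lies on its 45 degree ramp, blade low towards the rest's -x, handle high towards +x. The ramp is 24 mm wide where the upper half of the handle lies, so that fingers can pass on both sides; low cheeks 43 mm apart flank the lowest 20 mm of the handle, and a board 22 mm high stands at the handle's end.
- driver: Screwdriver, 140 mm long, 0.09 kg. Origin at the tip of the blade, z from the blade to the handle. Flat blade 10 mm wide (along its own x) and 2 mm thick (y), 12 mm long; round shank 8 mm thick to z = 60 mm; black eight-sided handle 28 mm across its flats from z = 60 to 140 mm, flats facing its own x, y and the 45 degree directions between. Standing in the block, the flat underside of the handle rests on the block's top with the blade tip 5 mm above the counter.
- driver_end (a point): Centre of the free end of the screwdriver's handle, 140 mm from the blade tip.
- canister: Bystander: round stainless canister with lid, 100 mm wide and 130 mm high, origin at the centre of its underside.
- funnel: Bystander: white funnel standing on its mouth, 100 mm wide, 95 mm high, origin at the centre of its underside.
- scoop: Bystander: yellow scoop, bowl 75 by 55 by 35 mm with a 90 mm handle, origin under the bowl's centre.
Mind the look-alikes: they are no part of the job. Of the things that look like the driver, the largest one is meant.

How it is judged:
By the outcome, as a careful person would: the job done as asked, in the order asked, and still so for the second after the job is handed in, with the robot touching nothing.
It also fails if it takes over 72 s, if anything falls off the work surface, if the arm or the gripper's body presses on something with over 40 N, if the wrist force passes 120 N, or if a joint passes its speed limit or range.

## Robot

A 6-joint arm with a two-finger parallel gripper is mounted at the origin on the work surface. World frame = base frame: x ahead of the robot, y to its left, z up, the work surface at z = 0. Lengths are in mm, angles in rad, forces in N, time in s.
With the tool pointing down it reaches from about 275 to 750 mm from the base axis. Payload 10.2 kg.
Tool frame: the origin (TCP) lies at the very end of the fingers, on their centre line; the grasp point (between the pads) lies 19 mm behind it (ctrl.grip_depth is the distance from the TCP to the grasp point, in mm); z points along the fingers, x is the direction in which the jaws open and shut, and the axes are right-handed (so a half turn about z gives the same grasp; the last joint's range is limited). The gripper opens to 85 mm and grips with 20 to 120 N. Pads are 22 mm wide; open, the fingers measure 114 mm over their backs; the gripper's body (76 mm by 85 mm) begins 54 mm behind the grasp point. The pads swing forward as they close: fully open they stand 13 mm farther back than shut.
Start: joints at [-1.442, 0.313, 1.498, -0, 1.331, -0.223], TCP at [180.896, -492.857, 231.294] pointing down, gripper open.
Joint ranges: [-2.94, 2.94], [-0.97, 2.17], [0.19, 2.56], [-1.23, 4.37], [0.02, 3.11], [-2.88, 2.88]. Speed limits (rad/s): [2.39, 2.39, 3.01, 3.14, 3.14, 3.14].

## Interface

Orientations are given as a unit quaternion [w, x, y, z].
In Python, from rig import ctrl gives the robot as it stands.
- The arm moves only by the tool play_rows, never from a script. Its argument "motion" is a list of rows, each a list of 2 entries, a list of its own where there are three numbers: the shift along the tool's x, y, z in mm, then the turn, a rotation vector about the tool's x, y, z in degrees. A call has 1 to 20 rows; each row shifts and turns the commanded pose from where the row before left it, along the tool's axes as they then stand; what a row does not reach is not made up. A row lasts 1/12 s, in which the tool goes at most 41.7 mm and 7.16 degrees, less where a joint would pass 70% of its speed; a pose out of reach is approached as far as the arm can. A call with a gripper value outside its range is refused whole. "fingers" is the finger opening in mm, from 0 to 85.4, set as the call begins (left out, the last holds). The fingers move at their own pace and stop on an object; "squeeze" is the grip in N (left out, the last holds). Time passes only in rows, so rows that do not move let the fingers close. It gives the time, the measured TCP pose, the force and the opening at its end, in the units of the state.
- ctrl.sense(): the state, without advancing time (a new reading comes with each control period).
- ctrl.capture(name): name is "scene" or "top" or "wrist"; returns the picture (420x560x3 uint8, red, green, blue); there is no depth.
- ctrl.get_calibration(name): a dict with "K" (3x3 intrinsics, pixels), "R" (3x3) and "t" (3): a world point X has camera coordinates R X + t; the wrist camera has in their place "tool_from_camera" (4x4, takes a point from camera to tool coordinates, whose origin is the TCP and whose axes are the tool frame's). Camera axes: x right, y down, z forward; pixel columns grow to the right and rows downward; lengths in mm; the calibration is good to about 2 mm. The wrist camera is an equidistant fisheye: a pixel r from the principal point sees the ray r / f radians off the axis. A picture is of the moment at which its call begins: read the wrist's pose just before it. get_calibration takes no time and is no camera call.
- ctrl.finish_job(): hands the job in, once; it reports no verdict.
Trained networks look in the newest picture that a camera, given by its name, has taken for a name from the list of things; names that differ only in an ending like _2 or _b are one class to them, and where a whole thing is asked for, a point or a joint stands for the part that bears it (a point fixed in the world has none). Each returns a list of dicts, best first, with "p" (0 to 1); they miss things now and then, are a little off and sometimes report something else, mostly with a low value. They report only what shows in the picture. A call takes as long as a camera call. They do not tell look-alikes from the thing itself.
- ctrl.spot_in(camera, name): "position" ([column, row] as shares, 0 to 1, of the picture: columns of its width, rows of its height, amid what is visible of it).
The state is a dict: "time_s": time; "joints": joint angles; "dq": joint speeds; "tau": joint torques, N m; "eef_pos": TCP position; "ee_rot": TCP orientation; "force": force on the tool from outside, world axes, zero at the start; "wrist_torque": the same for the moment, N m; "grip_width": opening from 0.0 (shut) to 1.0 (fully open).
Only numpy, scipy, OpenCV 4.12 (cv2) and the standard library are available. Lean on these libraries where they do the work, as an engineer would, in place of code of your own. Each camera call takes 0.05 s, during which the arm holds its last target. There are 200 camera calls.

## Working session

There is one attempt and no reset: what is moved stays moved. The work goes in short steps, Python scripts to look and compute and a tool call to move; the robot and the scene stay as the last step left them, time stands still between calls to the robot, and variables do not carry over. Pictures are saved under pics/ and viewed, about 8 in all and at most 12, crops included, and the job is handed in when it is done.

Besides the shell and the picture viewer there is one more tool, called after ">>>" by a JSON object that holds its "name" and its "arguments". play_rows: Moves the arm, as the interface text tells. Its arguments: {"type":"object","properties":{"motion":{"type":"array"},"fingers":{"type":"number"},"squeeze":{"type":"number"}},"required":["motion"]}

```bash
ls; mkdir -p pics
python3 - <<'E'
from rig import ctrl
import cv2,numpy as np
s=ctrl.sense(); print({k:np.round(v,3).tolist() for k,v in s.items()})
for c in ["scene","top"]:
    im=ctrl.capture(c); cv2.imwrite(f"pics/{c}0.png",cv2.resize(im[:,:,::-1],(800,600),interpolation=cv2.INTER_CUBIC))
    k=ctrl.get_calibration(c); print(c,{a:np.round(b,4).tolist() for a,b in k.items()})
    for n in ["unit","hatch_edge","screw_top","block_hole","rest","driver","driver_end"]:
        print(n,[(round(d['p'],2),np.round(np.array(d['position'])*[560,420],1).tolist()) for d in ctrl.spot_in(c,n)][:4])
print(ctrl.get_calibration("wrist"))
E
```

```text
pics
{'time_s': 0.0, 'joints': [-1.442, 0.313, 1.498, 0.0, 1.331, -0.223], 'dq': [0.0, -0.0, 0.002, -0.0, 0.001, -0.001], 'tau': [0.001, -41.227, -25.974, -0.0, 0.004, -0.0], 'eef_pos': [180.853, -492.585, 230.73], 'ee_rot': [-0.0, 0.82, -0.572, -0.0], 'force': [0.67, -0.062, 0.075], 'wrist_torque': [-0.011, 0.031, 0.025], 'grip_width': 1.001}
scene {'K': [[417.9387, 0.0, 277.0947], [0.0, 417.9387, 202.6165], [0.0, 0.0, 1.0]], 'R': [[-0.572, 0.8201, -0.0178], [0.6493, 0.4394, -0.6208], [-0.5012, -0.3666, -0.7838]], 't': [295.4392, -314.1635, 1666.5251]}
unit [(0.97, [332.4, 232.4])]
hatch_edge []
screw_top [(0.52, [322.6, 211.9])]
block_hole [(0.8, [269.7, 204.7])]
rest [(0.56, [212.8, 178.4]), (0.29, [346.4, 227.9])]
driver [(0.7, [218.3, 164.4]), (0.62, [257.2, 149.1]), (0.58, [208.6, 146.0]), (0.26, [412.9, 258.2])]
driver_end [(0.66, [214.7, 161.9])]
top {'K': [[429.0257, 0.0, 275.5374], [0.0, 429.0257, 211.8186], [0.0, 0.0, 1.0]], 'R': [[-0.0105, -0.9997, 0.0224], [-0.9974, 0.0089, -0.0717], [0.0715, -0.0231, -0.9972]], 't': [11.4831, 539.059, 1172.4098]}
unit [(0.92, [204.6, 22
[... 175 characters left out ...]
[362.9, 207.9])]
driver [(0.73, [413.1, 252.0]), (0.7, [370.8, 216.0]), (0.6, [365.0, 279.3])]
driver_end [(0.8, [365.6, 285.6]), (0.63, [412.7, 252.9]), (0.61, [372.6, 219.7])]
{'K': array([[325.1922621 ,   0.        , 279.57460641],
       [  0.        , 325.1922621 , 213.41506688],
       [  0.        ,   0.        ,   1.        ]]), 'tool_from_camera': array([[ 9.99998551e-01, -2.33806317e-04, -1.68624405e-03,
         7.02750510e-01],
       [ 7.73672182e-04,  9.44739801e-01,  3.27820240e-01,
        -8.49741928e+01],
       [ 1.51641542e-03, -3.27821069e-01,  9.44738613e-01,
        -1.42764841e+02],
       [ 0.00000000e+00,  0.00000000e+00,  0.00000000e+00,
         1.00000000e+00]])}
```

View pics/scene0.png

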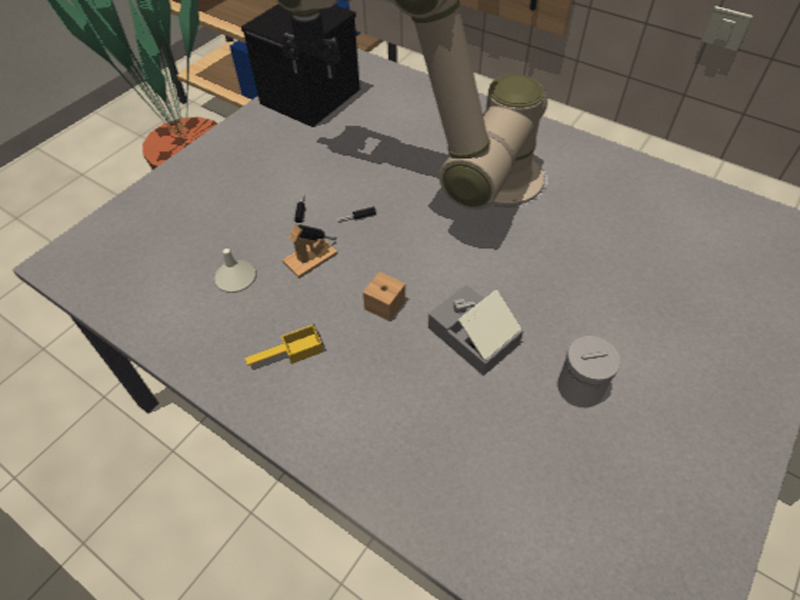

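View pics/top0.png

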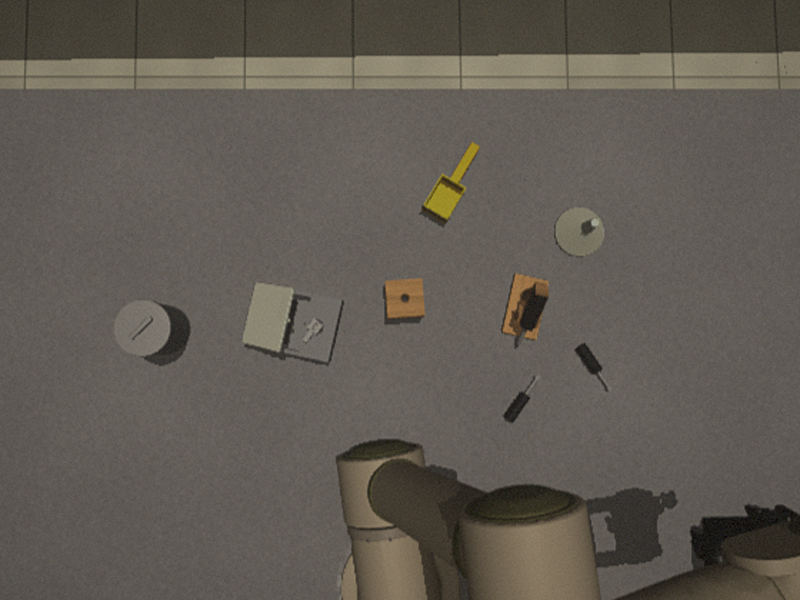

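The top view shows the unit at about (293,323), with the hatch hinged on the left (+y) and the screw at (313,327). The block is at (405,298). Three things look like the driver: the one on the oak rest at (532,305), and loose ones at (521,400) and (592,365). The one on the rest is the largest and fits the description. I'll work out coarse positions next.

```bash
cat > h.py <<'E'
import numpy as np,cv2
from scipy.spatial.transform import Rotation as Rn
from rig import ctrl
def q2R(q): return Rn.from_quat([q[1],q[2],q[3],q[0]]).as_matrix()
class Cam:
    def __init__(s,name):
        k=ctrl.get_calibration(name); s.K=k["K"]; s.fish=name=="wrist"
        if s.fish:
            st=ctrl.sense(); T=k["tool_from_camera"]; R=q2R(st["ee_rot"])
            s.Rwc=R@T[:3,:3]; s.c=R@T[:3,3]+np.array(st["eef_pos"])
        else:
            s.Rwc=k["R"].T; s.c=-k["R"].T@k["t"]
    def ray(s,p):
        v=(np.array(p,float)-s.K[:2,2])/s.K[0,0]
        if s.fish:
            r=np.hypot(*v)+1e-12; d=np.array([*(v/r*np.sin(r)),np.cos(r)])
        else: d=np.array([*v,1.])
        return s.Rwc@(d/np.linalg.norm(d))
    def at(s,p,z):
        d=s.ray(p); return s.c+d*(z-s.c[2])/d[2]
    def proj(s,X):
        q=s.Rwc.T@(np.array(X,float)-s.c)
        if s.fish:
            th=np.arctan2(np.hypot(q[0],q[1]),q[2]); u=q[:2]/(np.hypot(q[0],q[1])+1e-12)*th
        else: u=q[:2]/q[2]
        return u*s.K[0,0]+s.K[:2,2]
def tomove(X,R=None):
    "shift in tool axes from the measured TCP to world X"
    s=ctrl.sense(); return q2R(s["ee_rot"]).T@(np.array(X)-s["eef_pos"])
E
python3 - <<'E'
from h import *
c=Cam("top");f=.7
P=lambda u,v,z:np.round(c.at((u*f,v*f),z),0)
print("block corners",[P(u,v,65) for u,v in((387,280),(423,279),(424,317),(386,318))],"hole",P(405,298,65))
print("screw",P(313,327,74))
print("unit corners z56",P(342,300,56),P(328,361,56),P(285,354,56))
print("hinge corners",P(257,283,50),P(243,346,50))
print("driver hi",P(541,288,140),"lo",P(520,337,40),"rest corners",[P(u,v,10) for u,v in((516,274),(549,279),(538,339),(503,334))])
print("can",P(142,327,130),"funnel",P(590,224,95),P(580,232,0),"scoop",P(445,198,0))
E
```

```text
block corners [array([578.,  19.,  65.]), array([580., -48.,  65.]), array([508., -49.,  65.]), array([507.,  22.,  65.])] hole [544. -14.  65.]
screw [491. 157.  74.]
unit corners z56 [542. 104.  56.] [428. 131.  56.] [442. 211.  56.]
hinge corners [576. 265.  50.] [458. 290.  50.]
driver hi [ 554. -251.  140.] lo [ 470. -234.   40.] rest corners [array([ 594., -236.,   10.]), array([ 584., -302.,   10.]), array([ 466., -276.,   10.]), array([ 476., -208.,   10.])]
can [492. 448. 130.] funnel [ 676. -357.   95.] [ 679. -370.    0.] scoop [750. -99.   0.]
```

>>> {"name": "play_rows", "arguments": {"motion": [[[-15.6,-32.3,-2.9],[0,0,0]],[[-15.6,-32.3,-2.9],[0,0,0]],[[-15.6,-32.3,-2.9],[0,0,0]],[[-15.6,-32.3,-2.9],[0,0,0]],[[-15.6,-32.3,-2.9],[0,0,0]],[[-15.6,-32.3,-2.9],[0,0,0]],[[-15.6,-32.3,-2.9],[0,0,0]],[[-15.6,-32.3,-2.9],[0,0,0]],[[-15.6,-32.3,-2.9],[0,0,0]],[[-15.6,-32.3,-2.9],[0,0,0]],[[0,0,0],[0,0,6.6]],[[0,0,0],[0,0,6.6]],[[0,0,0],[0,0,6.6]],[[0,0,0],[0,0,6.6]],[[0,0,0],[0,0,6.6]],[[0,0,0],[0,0,0]]], "fingers": 0}}

```text
time_s: 2.13
eef_pos: [430.4, -235.1, 260.3]
ee_rot: [-0.0, -0.622, 0.783, 0.0]
force: [0.1, -0.3, 0.5]
grip_width: 0.001
```

Run:
```python
from h import *
s=ctrl.sense(); print(s["time_s"],np.round(s["eef_pos"],1),np.round(s["ee_rot"],4),np.round(s["joints"],2))
c=Cam("wrist"); im=ctrl.capture("wrist"); np.save("w1.npy",im)
for n in ["driver","driver_end","rest"]: print(n,[(round(d['p'],2),np.round(np.array(d['position'])*[560,420],1).tolist()) for d in ctrl.spot_in("wrist",n)][:4])
cx,cy=c.proj([530,-250,70]).astype(int); print(cx,cy)
x0=max(0,cx-110);y0=max(0,cy-100);cr=im[y0:y0+200,x0:x0+220]; print(x0,y0,cr.shape)
cv2.imwrite("pics/w1.png",cv2.resize(cr[:,:,::-1],None,fx=3.6,fy=3,interpolation=cv2.INTER_CUBIC) if 0 else cv2.resize(cr[:,:,::-1],None,fx=3,fy=3,interpolation=cv2.INTER_CUBIC))
```

```text
2.1333 [ 430.4 -235.1  260.3] [-0.    -0.622  0.783  0.   ] [-0.74  0.22  1.55  0.    1.38  1.06]
driver [(0.88, [390.5, 150.1]), (0.71, [290.8, 235.8]), (0.64, [274.1, 100.0])]
driver_end [(0.95, [274.7, 98.9]), (0.86, [388.8, 153.0]), (0.69, [294.4, 238.9])]
rest [(0.77, [278.3, 66.0])]
271 89
161 0 (200, 220, 3)
```

View pics/w1.png

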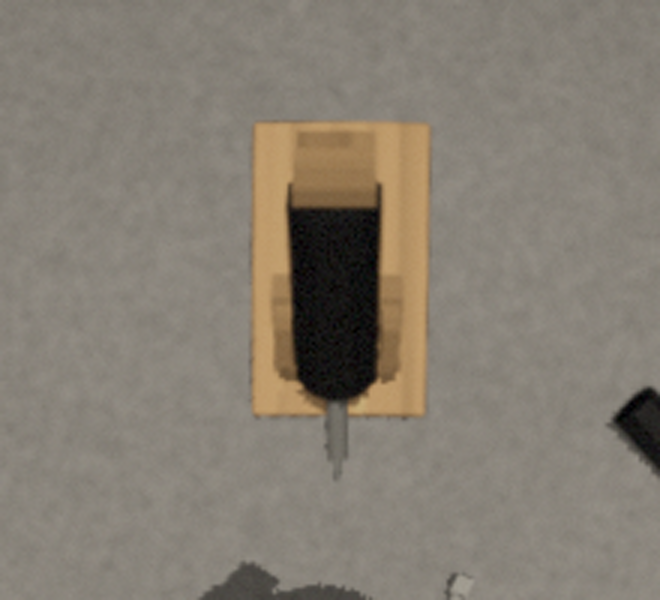

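The crop confirms it: the large driver lies on the rest, axis vertical in the picture. The handle's upper end is at crop (335,208) and the blade tip at (336,478). The blade shows edge-on, so its 10 mm width lies in the ramp's vertical plane.

Run:
```python
from h import *
from scipy.optimize import least_squares
c=Cam("wrist"); g=lambda u,v:np.array([u/3+161-.33,v/3-.33])
for z in(8,12,15):
    C=[c.at(g(*p),z)[:2] for p in((254,123),(429,124),(427,414),(254,415))]
    print(z,np.round(C,1).tolist(),[round(float(np.linalg.norm(C[i]-C[i-1])),1) for i in range(4)],"yaw",np.degrees(np.arctan2(*((C[1]+C[0]-C[2]-C[3])[::-1]))),"ctr",np.mean(C,0))
yaw=np.arctan2(*((C[1]+C[0]-C[2]-C[3])[::-1])); e=np.array([np.cos(yaw),np.sin(yaw),0]);Z=np.array([0,0,1.])
d=(e+Z)/2**.5;n=(Z-e)/2**.5
obs=[((336,478),lambda T:T),((335,208),lambda T:T+140*d+14*n)]
f=lambda T:np.concatenate([c.proj(F(T))-g(*p) for p,F in obs])
r=least_squares(f,[450,-235,30]);T=r.x;print("tip",T,"res",r.fun,"end",T+140*d,"yaw",yaw,"g120",T+120*d,T+115*d, "handle front top",c.proj(T+60*d),"width px at mid",)
```

```text
8 [[600.0, -231.6], [583.9, -298.9], [468.1, -272.6], [483.3, -204.3]] [119.8, 69.1, 118.8, 70.0] yaw -12.991126276932249 ctr [ 533.80942177 -251.84367262]
12 [[599.1, -231.9], [583.2, -298.4], [468.5, -272.4], [483.6, -204.8]] [118.6, 68.4, 117.6, 69.3] yaw -12.99112627693223 ctr [ 533.60349993 -251.86763146]
15 [[598.4, -232.0], [582.7, -298.1], [468.9, -272.3], [483.8, -205.2]] [117.7, 67.9, 116.7, 68.7] yaw -12.991126276932253 ctr [ 533.44905854 -251.88560059]
tip [ 455.22994169 -234.0520799    40.48315814] res [ 1.21412517 -0.03341812 -0.81917902  0.02053764] end [ 551.69110469 -256.30615892  139.4781075 ] yaw -0.22673792707482046 g120 [ 537.91093855 -253.12700477  125.33597188] [ 534.46589701 -252.33221624  121.80043797] handle front top [273.14903131 123.65456719] width px at mid
```

>>> {"name": "play_rows", "arguments": {"motion": [[[-37.6,8.5,0],[0,0,0]],[[-37.6,8.5,0],[0,0,0]],[[-37.6,8.5,0],[0,0,0]],[[-37.6,8.5,0],[0,0,0]],[[-37.6,8.5,0],[0,0,0]],[[-37.6,8.5,0],[0,0,0]],[[-37.6,8.5,0],[0,0,0]],[[-37.6,8.5,0],[0,0,0]],[[-37.6,8.5,0],[0,0,0]],[[-37.6,8.5,0],[0,0,0]],[[-37.6,8.5,0],[0,0,0]],[[0,0,0],[0,0,0]]]}}

```text
time_s: 3.33
eef_pos: [430.2, 194.0, 260.3]
ee_rot: [0.001, -0.627, 0.779, 0.001]
force: [0.8, -0.2, 0.1]
grip_width: -0.001
```

Run:
```python
from h import *
s=ctrl.sense(); print(s["time_s"],np.round(s["eef_pos"],1),np.round(s["ee_rot"],4),np.round(s["joints"],2))
c=Cam("wrist"); im=ctrl.capture("wrist"); np.save("w2.npy",im)
for n in ["hatch_edge","hatch_hinge","screw_top","unit","block_hole"]: print(n,[(round(d['p'],2),np.round(np.array(d['position'])*[560,420],1).tolist()) for d in ctrl.spot_in("wrist",n)][:4])
cx,cy=c.proj([500,200,60]).astype(int); print(cx,cy)
x0=max(0,cx-125);y0=max(0,cy-100);cr=im[y0:y0+200,x0:x0+260]; print(x0,y0,cr.shape)
cv2.imwrite("pics/w2.png",cv2.resize(cr[:,:,::-1],None,fx=3,fy=3,interpolation=cv2.INTER_CUBIC))
```

```text
3.3333 [430.2 194.  260.3] [ 6.000e-04 -6.267e-01  7.793e-01  6.000e-04] [0.17 0.17 1.6  0.   1.37 1.96]
hatch_edge [(0.88, [223.6, 116.5])]
hatch_hinge [(0.62, [219.4, 118.7])]
screw_top [(0.95, [299.5, 122.9])]
unit [(0.72, [257.3, 117.4])]
block_hole [(0.58, [430.4, 54.6]), (0.5, [64.6, 184.2])]
259 122
134 22 (200, 260, 3)
```

View pics/w2.png

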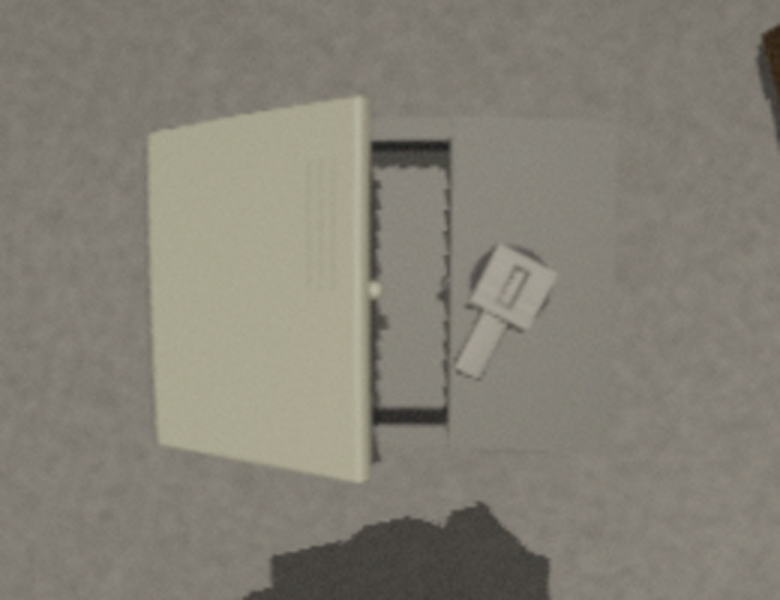

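The view shows the open hatch with its free edge at crop column 367. The screw slot runs from (522,268) to (505,306), the tongue tip is near (470,366), and the box edge runs from (450,140) to (450,420).

Run:
```python
from h import *
c=Cam("wrist"); g=lambda u,v:np.array([u/3+134-.33,v/3+22-.33])
P=lambda u,v,z:c.at(g(u,v),z)[:2]
a,b=P(451,140,56),P(450,425,56); print("pocket edge",a,b)
u=(a-b);yaw=np.arctan2(u[1],u[0]);print("yaw",np.degrees(yaw))
f1,f2=P(612,120,56),P(608,450,56);u=f1-f2;print("front",f1,f2,np.linalg.norm(u),np.degrees(np.arctan2(u[1],u[0])))
S=P(514,287,74);s1,s2=P(522,268,74),P(505,306,74);print("screw",S,(s1+s2)/2,"slotlen",np.linalg.norm(s1-s2),"slot ang of tongue dir",np.degrees(np.arctan2(*((s2-s1)[::-1]))))
t=P(469,368,66);print("tongue tip",t,np.linalg.norm(t-S),np.degrees(np.arctan2(*((t-S)[::-1]))))
yaw=np.radians(-12.7);ex=np.array([np.cos(yaw),np.sin(yaw)]);ey=np.array([-ex[1],ex[0]])
print("screw head corners",[P(*q,74).round(1).tolist() for q in((500,246),(557,270),(525,330),(469,305))])
C=S+48*ey;print("ctr",C,"push@+20",C+20*ey,"hinge",C+80*ey, "y of pocket",(a-C)@ey,(b-C)@ey)
# opening from free edge ends
for th in(.45,.55,.65,.75):
    L=[np.append(C+x*ex+(80-105*np.cos(th)+6*np.sin(th))*ey,50+105*np.sin(th)+6*np.cos(th)) for x in(58,-58)]
    print(th,[(3*(c.proj(X)-[134,22])).round(0).tolist() for X in L])
print(c.proj([0,0,0])*0)
# block hole
print("block", [np.round(c.at((430.4,54.6),65),1)])
```

```text
pocket edge [551.33591941 155.60598896] [451.7113534  178.70865556]
yaw -13.055966523845852
front [547.38604718  98.72710417] [430.19736277 124.23725849] 119.93313023248162 -12.280810824203286
screw [496.39394482 146.85481294] [496.42973615 147.02093173] slotlen 14.091971689471135 slot ang of tongue dir 143.83608886816492
tongue tip [471.72787395 167.53729844] 32.18975393041585 140.02018743880794
screw head corners [[510.9, 148.4], [499.1, 131.5], [481.4, 146.3], [493.7, 162.9]]
ctr [506.94656263 193.68047105] push@+20 [511.34348671 213.19116193] hinge [524.53425897 271.72323457] y of pocket -27.384140920826713 -26.748774296211984
0.45 [[400.0, 103.0], [404.0, 473.0]]
0.55 [[380.0, 99.0], [385.0, 479.0]]
0.65 [[356.0, 96.0], [362.0, 486.0]]
0.75 [[328.0, 93.0], [336.0, 493.0]]
[0. 0.]
block [array([541.1,  -5.3,  65. ])]
```

>>> {"name": "play_rows", "arguments": {"motion": [[[-10,-25,20],[0,0,0]],[[-10,-25,20],[0,0,0]],[[-10,-25,20],[0,0,0]],[[0,0,30],[0,0,0]],[[0,0,30],[0,0,0]],[[0,0,10],[0,0,0]],[[0,0,10],[0,0,0]],[[0,0,10],[0,0,0]],[[0,0,10],[0,0,0]],[[0,0,10],[0,0,0]],[[0,0,10],[0,0,0]],[[0,0,10],[0,0,0]],[[0,0,4],[0,0,0]],[[0,0,4],[0,0,0]],[[0,0,4],[0,0,0]],[[0,0,0],[0,0,0]]]}}

```text
time_s: 4.97
eef_pos: [510.8, 201.5, 57.9]
ee_rot: [-0.0, -0.624, 0.782, 0.0]
force: [0.5, 0.2, -0.4]
grip_width: -0.002
```

>>> {"name": "play_rows", "arguments": {"motion": [[[0,0,1],[0,0,0]],[[0,0,1],[0,0,0]],[[0,0,1],[0,0,0]],[[0,0,1],[0,0,0]]]}}

```text
time_s: 5.3
eef_pos: [511.3, 201.6, 55.5]
ee_rot: [0.0, -0.624, 0.782, -0.0]
force: [-6.5, -1.9, 18.7]
grip_width: 0.0
```

>>> {"name": "play_rows", "arguments": {"motion": [[[0,0,-10],[0,0,0]],[[0,10,-33],[0,0,0]],[[0,15,-35],[0,0,0]],[[0,15,-35],[0,0,0]],[[0,15,-35],[0,0,0]],[[0,15,-35],[0,0,0]],[[0,15,-22],[0,0,0]],[[0,0,0],[0,0,0]]], "fingers": 62}}

```text
time_s: 5.97
eef_pos: [427.7, 221.4, 264.7]
ee_rot: [0.004, -0.624, 0.781, -0.002]
force: [-0.7, 0.6, -0.3]
grip_width: 0.729
```

Run:
```python
from h import *
s=ctrl.sense(); print(s["time_s"],np.round(s["eef_pos"],1),np.round(s["ee_rot"],4),np.round(s["joints"],2))
c=Cam("wrist"); im=ctrl.capture("wrist"); np.save("w3.npy",im)
cx,cy=c.proj([500,190,60]).astype(int)
x0=max(0,cx-125);y0=max(0,cy-80);cr=im[y0:y0+180,x0:x0+240]; print(x0,y0,cr.shape)
cv2.imwrite("pics/w3.png",cv2.resize(cr[:,:,::-1],None,fx=3,fy=3,interpolation=cv2.INTER_CUBIC))
print(tomove([536.5,-252.8,105]))
```

```text
5.9667 [427.7 221.4 264.7] [ 0.0041 -0.6241  0.7813 -0.0017] [0.23 0.19 1.57 0.   1.37 2.03]
169 33 (180, 240, 3)
[ 438.43449454 -209.82114403  156.87112848]
```

View pics/w3.png

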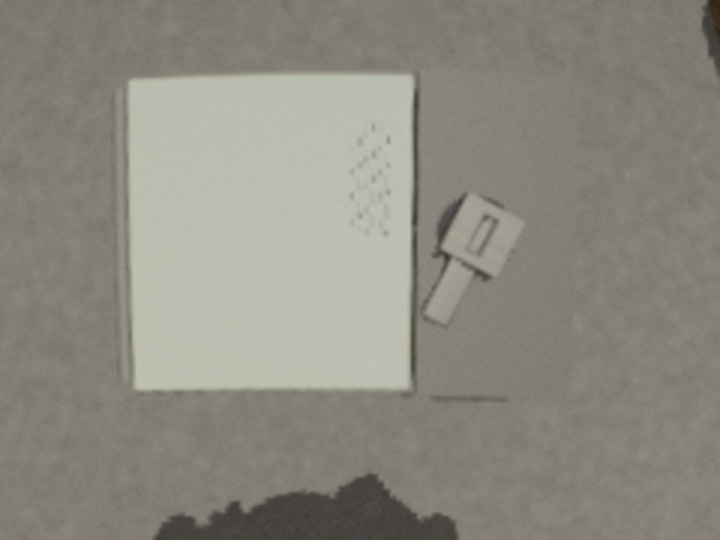

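The hatch is flush and shut, with its edge at column 413. The slot runs from (490,218) to (475,253) in the crop.

>>> {"name": "play_rows", "arguments": {"motion": [[[36.5,-17.5,0],[0,0,0]],[[36.5,-17.5,0],[0,0,0]],[[36.5,-17.5,0],[0,0,0]],[[36.5,-17.5,0],[0,0,0]],[[36.5,-17.5,0],[0,0,0]],[[36.5,-17.5,0],[0,0,0]],[[36.5,-17.5,0],[0,0,0]],[[36.5,-17.5,0],[0,0,0]],[[36.5,-17.5,0],[0,0,0]],[[36.5,-17.5,0],[0,0,0]],[[36.5,-17.5,0],[0,0,0]],[[36.5,-17.5,0],[0,0,0]],[[0,0,25],[0,0,0]],[[0,0,25],[0,0,0]],[[0,0,25],[0,0,0]],[[0,0,0],[0,0,0]]]}}

```text
time_s: 7.35
eef_pos: [533.4, -252.5, 178.1]
ee_rot: [-0.001, -0.623, 0.782, 0.005]
force: [-0.4, -0.1, -1.1]
grip_width: 0.727
```

Run:
```python
from h import *
s=ctrl.sense(); print(s["time_s"],np.round(s["eef_pos"],1),np.round(s["ee_rot"],4),np.round(s["joints"],2))
print(tomove([536.5,-252.8,105]))
R=q2R(s["ee_rot"]);print(np.degrees(np.arctan2(R[1,0],R[0,0])))
c=Cam("wrist"); im=ctrl.capture("wrist")
cv2.imwrite("pics/w4.png",cv2.resize(im[:,:,::-1],(800,600)))
print(c.proj([551.7,-256.3,139.5]),c.proj([536.5,-252.8,124]))
```

```text
7.35 [ 533.4 -252.5  178.1] [-0.0013 -0.6233  0.782   0.0051] [-0.64  0.5   1.36  0.    1.29  1.16]
[-0.08453559 -3.80781401 73.07207095]
-102.89114050722802
[279.03398235 218.48888563] [279.20101701 232.43323761]
```

View pics/w4.png

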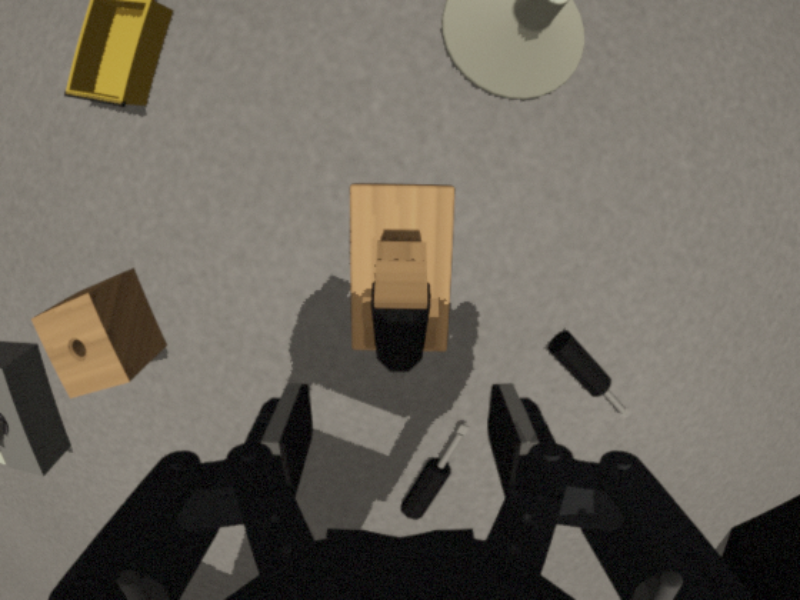

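The fingers straddle the handle, which is centred at column 400. Now I'll descend and close.

>>> {"name": "play_rows", "arguments": {"motion": [[[0,-0.9,18],[0,0,0]],[[0,-0.9,18],[0,0,0]],[[0,-1,18],[0,0,0]],[[0,-1,12],[0,0,0]],[[0,0,7],[0,0,0]],[[0,0,0],[0,0,0]]]}}

```text
time_s: 7.9
eef_pos: [539.0, -254.1, 110.8]
ee_rot: [-0.0, -0.624, 0.782, 0.001]
force: [-0.4, -0.3, -0.0]
grip_width: 0.727
```

>>> {"name": "play_rows", "arguments": {"motion": [[[0,0,0],[0,0,0]],[[0,0,0],[0,0,0]],[[0,0,0],[0,0,0]],[[0,0,0],[0,0,0]],[[0,0,0],[0,0,0]]], "fingers": 10, "squeeze": 60}}

```text
time_s: 8.32
eef_pos: [539.7, -254.1, 112.8]
ee_rot: [0.0, -0.624, 0.782, -0.001]
force: [-0.1, 2.7, 5.9]
grip_width: 0.249
```

>>> {"name": "play_rows", "arguments": {"motion": [[[0,0,0],[0,0,0]],[[0,0,0],[0,0,0]],[[0,0,0],[0,0,0]]]}}

```text
time_s: 8.57
eef_pos: [539.7, -254.1, 112.8]
ee_rot: [0.0, -0.624, 0.782, -0.001]
force: [-0.9, 3.3, 5.8]
grip_width: 0.254
```

Run:
```python
from h import *
s=ctrl.sense(); print(s["time_s"],np.round(s["eef_pos"],1),np.round(s["ee_rot"],4),s["grip_width"])
c=Cam("wrist"); im=ctrl.capture("wrist")
print(c.proj([551.7,-256.3,139.5]),c.proj([536.5,-252.8,124]),c.proj([455,-234,40.5]))
cr=im[150:420,120:440]
cv2.imwrite("pics/w5.png",cv2.resize(cr[:,:,::-1],None,fx=2.2,fy=2.2,interpolation=cv2.INTER_CUBIC))
```

```text
8.5667 [ 539.7 -254.1  112.8] [ 5.000e-04 -6.237e-01  7.817e-01 -9.000e-04] 0.25449928397517246
[277.83171159 287.14815685] [278.03525079 297.3798837 ] [278.55236746 324.46333182]
```

View pics/w5.png

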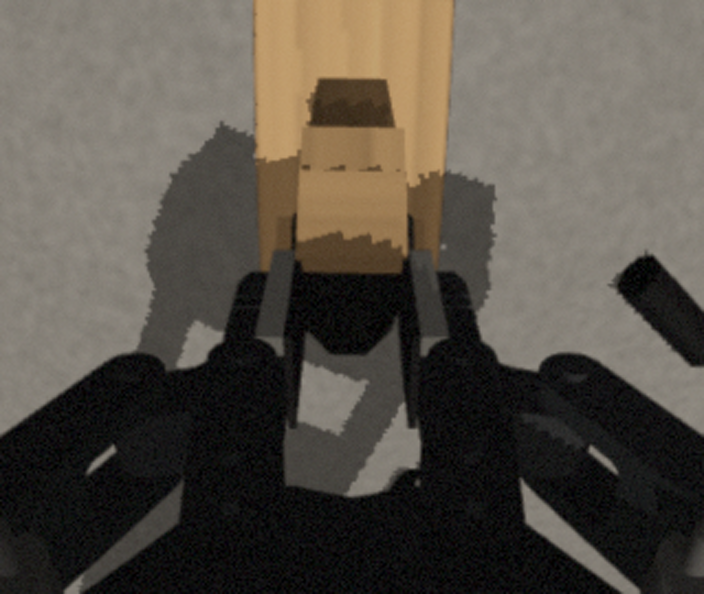

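>>> {"name": "play_rows", "arguments": {"motion": [[[0,4,-4],[0,0,0]],[[0,6,-6],[0,0,0]],[[0,8,-8],[0,0,0]],[[0,10,-10],[0,0,0]],[[0,10,-10],[0,0,0]],[[0,10,-10],[0,0,0]],[[0,0,-25],[0,0,0]],[[0,0,-25],[0,0,0]],[[0,0,0],[0,0,0]],[[0,0,0],[0,0,0]]]}}

```text
time_s: 9.45
eef_pos: [492.3, -243.7, 211.0]
ee_rot: [0.0, -0.624, 0.782, -0.002]
force: [-0.3, -0.8, -1.8]
grip_width: 0.233
```

Run:
```python
from h import *
s=ctrl.sense(); print(s["time_s"],np.round(s["eef_pos"],1),np.round(s["ee_rot"],4),s["grip_width"],np.round(s["joints"],2),np.round(s["force"],1))
c=Cam("wrist"); im=ctrl.capture("wrist");np.save("w6.npy",im)
a=im[150:420,120:440,::-1]
b=ctrl.capture("scene")[60:200,150:330,::-1]
a=cv2.resize(a,None,fx=1.55,fy=1.55); b=cv2.resize(b,(300,233)); 
o=np.zeros((max(a.shape[0],233),a.shape[1]+300,3),np.uint8);o[:a.shape[0],:a.shape[1]]=a;o[:233,a.shape[1]:]=b
cv2.imwrite("pics/w6.png",o)
```

```text
9.45 [ 492.3 -243.7  211. ] [ 3.000e-04 -6.235e-01  7.818e-01 -1.500e-03] 0.23294171328042565 [-0.67  0.38  1.46 -0.    1.3   1.12] [-0.3 -0.8 -1.8]
```

View pics/w6.png

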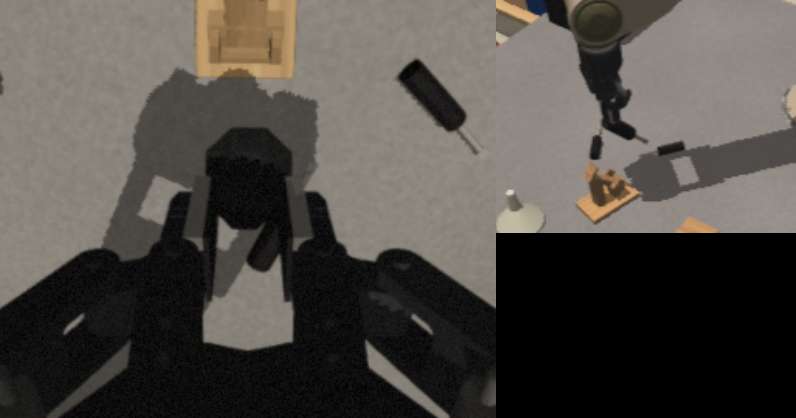

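Run:
```python
from h import *
s=ctrl.sense();t=np.array(s["eef_pos"]);g=np.array([539.7,-254.1,112.8])
tip=np.array([455.2,-234.05,40.5])-g+t;end=np.array([551.7,-256.3,139.5])-g+t
cs=Cam("scene");cw=Cam("wrist");print("scene tip",cs.proj(tip),"end",cs.proj(end),"g",cs.proj(t-[0,0,-19]))
print("wrist end",cw.proj(end),"tip",cw.proj(tip))
im=ctrl.capture("scene");a=cs.proj(end).astype(int);x0,y0=a[0]-45,a[1]-40
cr=im[y0:y0+100,x0:x0+120,::-1].astype(float);cr=(255*(cr/255)**.5).astype(np.uint8)
w=np.load("w6.npy")[225:330,235:325,::-1].astype(float);w=(255*np.clip(w/90,0,1)**.6).astype(np.uint8)
A=cv2.resize(cr,None,fx=4,fy=4,interpolation=cv2.INTER_CUBIC);B=cv2.resize(w,None,fx=3.5,fy=3.5,interpolation=cv2.INTER_CUBIC)
o=np.zeros((400,480+B.shape[1],3),np.uint8);o[:,:480]=A;o[:B.shape[0],480:]=B
cv2.imwrite("pics/w7.png",o);print(x0,y0,o.shape)
```

```text
scene tip [241.33856556 134.99857949] end [214.32273583 126.24641973] g [217.61872132 126.24922901]
wrist end [277.86559052 287.3986981 ] tip [278.71631953 323.90390922]
169 86 (400, 795, 3)
```

View pics/w7.png

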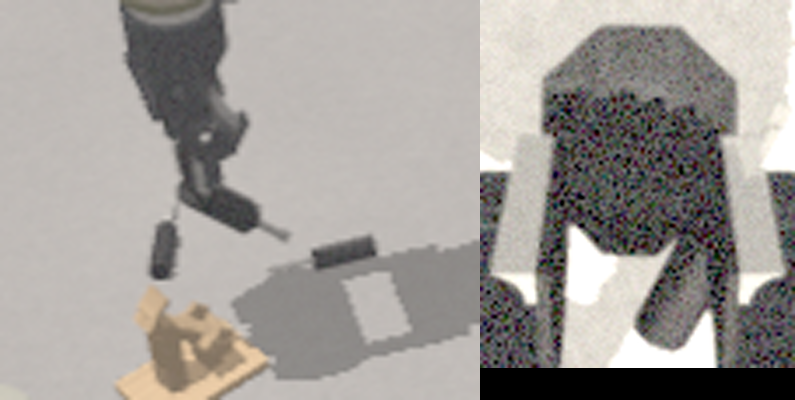

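Run:
```python
from h import *
s=ctrl.sense();t=np.array(s["eef_pos"]);R=q2R(s["ee_rot"])
cs=Cam("scene");cw=Cam("wrist");print("cam",cs.c)
def inter(c,p):
    d=c.ray(p);n=R[:,0];X=c.c+d*((t-c.c)@n)/(d@n);return R.T@(X-t)
g=lambda u,v:(u/4+169-.4,v/4+86-.4)
print("tip",inter(cs,g(290,238)),"shank/handle front",inter(cs,g(255,219)),"end",inter(cs,g(186,192)))
# wrist: end face plane along x known width 28 -> depth from apparent width
pw=lambda u,v:((u-480)/3.5+235-.4,v/3.5+225-.4)
a,b=cw.ray(pw(543,105)),cw.ray(pw(737,105));ang=np.arccos(a@b);D=14/np.tan(ang/2);m=(a+b);m/=np.linalg.norm(m)
print("wrist end",R.T@(cw.c+D*m-t),"D",D)
tp=cw.ray(pw(640,27));print("ray top dir tool",R.T@tp, R.T@(cw.c-t))
```

```text
cam [1208.28804217  506.75209164 1116.48164798]
tip [-6.35245279e-14  8.11863840e+01  1.16598134e+02] shank/handle front [-5.35223274e-14  4.77454392e+01  7.23359351e+01] end [-1.77665758e-13 -1.38493469e+01  3.14385189e+00]
wrist end [  0.51662548 -12.08745194   4.34289953] D 164.31679127154413
ray top dir tool [9.13785607e-04 3.82871858e-01 9.23801010e-01] [   0.36983075  -85.29171907 -142.7663171 ]
```

The two cameras agree that the handle's end is about level with the fingertips. My first estimate of its height was about 30 mm too high, so the fingers hold only the top bevel. I'll lay the driver back down by the same path and regrip deeper.

>>> {"name": "play_rows", "arguments": {"motion": [[[0,0,25],[0,0,0]],[[0,0,25],[0,0,0]],[[0,-10,10],[0,0,0]],[[0,-10,10],[0,0,0]],[[0,-10,10],[0,0,0]],[[0,-8,8],[0,0,0]],[[0,-6,6],[0,0,0]],[[0,-3,3],[0,0,0]],[[0,0,0],[0,0,0]]]}}

```text
time_s: 10.35
eef_pos: [538.0, -254.5, 114.6]
ee_rot: [-0.001, -0.624, 0.781, -0.0]
force: [-11.6, 2.6, 23.6]
grip_width: 0.236
```

>>> {"name": "play_rows", "arguments": {"motion": [[[0,0,0],[0,0,0]],[[0,0,0],[0,0,0]],[[0,0,0],[0,0,0]],[[0,0,0],[0,0,0]]], "fingers": 62}}

```text
time_s: 10.68
eef_pos: [538.0, -253.8, 111.7]
ee_rot: [-0.0, -0.624, 0.782, 0.0]
force: [0.3, -0.3, 0.6]
grip_width: 0.721
```

Run:
```python
from h import *
s=ctrl.sense(); print(s["time_s"],np.round(s["eef_pos"],1),s["grip_width"],np.round(s["force"],1))
im=ctrl.capture("wrist")
a=im[150:420,120:440,::-1].astype(float);a=(255*(a/255)**.6).astype(np.uint8)
cv2.imwrite("pics/w8.png",cv2.resize(a,None,fx=2,fy=2,interpolation=cv2.INTER_CUBIC))
```

```text
10.6833 [ 538.  -253.8  111.7] 0.7213197351699067 [ 0.3 -0.3  0.6]
```

View pics/w8.png

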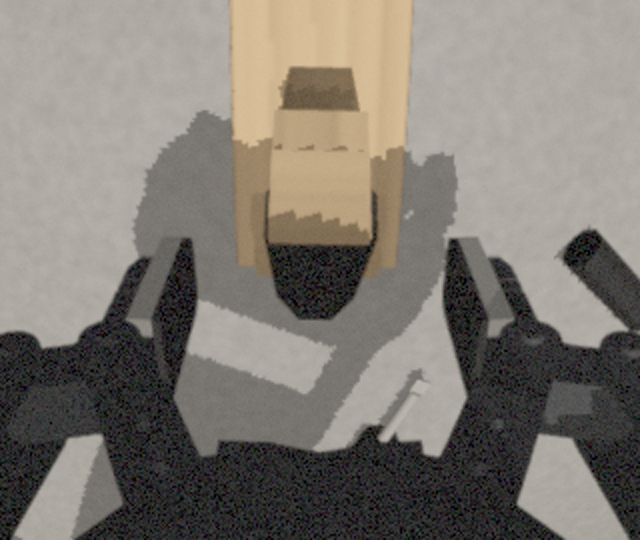

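The driver is seated back on the ramp, centred between the fingers at column 320. I'll go 36 mm deeper and regrip.

>>> {"name": "play_rows", "arguments": {"motion": [[[0,0.5,10],[0,0,0]],[[0,0.5,10],[0,0,0]],[[0,0,9],[0,0,0]],[[0,0,7],[0,0,0]],[[0,0,0],[0,0,0]]]}}

```text
time_s: 11.15
eef_pos: [536.4, -253.2, 74.0]
ee_rot: [-0.0, -0.624, 0.782, 0.002]
force: [0.1, -0.4, -0.8]
grip_width: 0.728
```

>>> {"name": "play_rows", "arguments": {"motion": [[[0,0,0],[0,0,0]],[[0,0,0],[0,0,0]],[[0,0,0],[0,0,0]],[[0,0,0],[0,0,0]],[[0,0,0],[0,0,0]]], "fingers": 10, "squeeze": 60}}

```text
time_s: 11.57
eef_pos: [537.4, -253.9, 76.9]
ee_rot: [0.0, -0.624, 0.782, -0.0]
force: [-1.9, 0.4, 4.3]
grip_width: 0.321
```

>>> {"name": "play_rows", "arguments": {"motion": [[[0,4,-4],[0,0,0]],[[0,7,-7],[0,0,0]],[[0,10,-10],[0,0,0]],[[0,12,-12],[0,0,0]],[[0,12,-12],[0,0,0]],[[0,0,-30],[0,0,0]],[[0,0,-35],[0,0,0]],[[0,0,-35],[0,0,0]],[[0,0,0],[6.43,0,0]],[[0,0,0],[6.43,0,0]],[[0,0,0],[6.43,0,0]],[[0,0,0],[6.43,0,0]],[[0,0,0],[6.43,0,0]],[[0,0,0],[6.43,0,0]],[[0,0,0],[6.42,0,0]],[[0,0,0],[0,0,0]],[[0,0,0],[0,0,0]]]}}

```text
time_s: 12.98
eef_pos: [493.6, -242.2, 221.1]
ee_rot: [0.228, -0.583, 0.728, -0.281]
force: [-0.1, 0.1, 0.2]
grip_width: 0.32
```

Run:
```python
from h import *
from scipy.optimize import least_squares
s=ctrl.sense(); print(s["time_s"],np.round(s["eef_pos"],1),s["grip_width"],np.round(s["force"],1),np.round(s["joints"],2))
R=q2R(s["ee_rot"]);t=np.array(s["eef_pos"]);print(np.round(R,3).tolist())
cs=Cam("scene");ct=Cam("top")
im=ctrl.capture("scene");np.save("s9.npy",im)
sp=lambda c,n:[(round(d['p'],2),np.round(np.array(d['position'])*[560,420],1).tolist()) for d in ctrl.spot_in(c,n)][:4]
print(sp("scene","block_hole"),sp("scene","driver_end"),sp("scene","driver"))
ctrl.capture("top");print(sp("top","block_hole"),sp("top","driver_end"))
# w4 hole with saved pose
tip=R@[0,83.6,66.8]+t;end=R@[0,-15.4,-32.2]+t
print("tip",tip,cs.proj(tip),"end",end,cs.proj(end))
hs=cs.at((384*.7-.3,288*.7-.3),65);ht=ct.at((405*.7-.3,298*.7-.3),65);print("hole scene",hs,"top",ht)
p,q=cs.proj(tip).astype(int),cs.proj(end).astype(int)
x0,y0=p[0]-40,q[1]-25
a=im[y0:y0+100,x0:x0+90,::-1].astype(float);a=(255*(a/255)**.6).astype(np.uint8)
b=im[180:230,240:300,::-1]
A=cv2.resize(a,None,fx=5,fy=5,interpolation=cv2.INTER_CUBIC);B=cv2.resize(b,None,fx=5,fy=5,interpolation=cv2.INTER_CUBIC)
o=np.zeros((500,750,3),np.uint8);o[:,:450]=A;o[:250,450:]=B;cv2.imwrite("pics/w9.png",o);print(x0,y0)
```

```text
12.9833 [ 493.6 -242.2  221.1] 0.319804511623448 [-0.1  0.1  0.2] [-0.87  0.09  1.99  0.82  0.6   0.33]
[[-0.217, -0.72, 0.659], [-0.976, 0.164, -0.143], [-0.005, -0.674, -0.739]]
[(0.81, [269.7, 206.2])] [(0.67, [211.2, 150.3]), (0.56, [219.9, 127.9])] [(0.65, [254.9, 150.4]), (0.61, [209.2, 145.8]), (0.48, [221.1, 131.4])]
[(0.95, [281.1, 208.1])] [(0.51, [363.4, 284.3]), (0.44, [105.0, 232.1]), (0.36, [422.1, 266.4])]
tip [ 477.34554294 -237.99821651  115.39221264] [225.78785487 149.6711791 ] end [ 483.43746354 -240.08673236  255.25116518] [218.96169932 118.47099028]
hole scene [546.95669003 -11.10993472  65.        ] top [545.11155446 -13.26384318  65.        ]
185 93
```

View pics/w9.png

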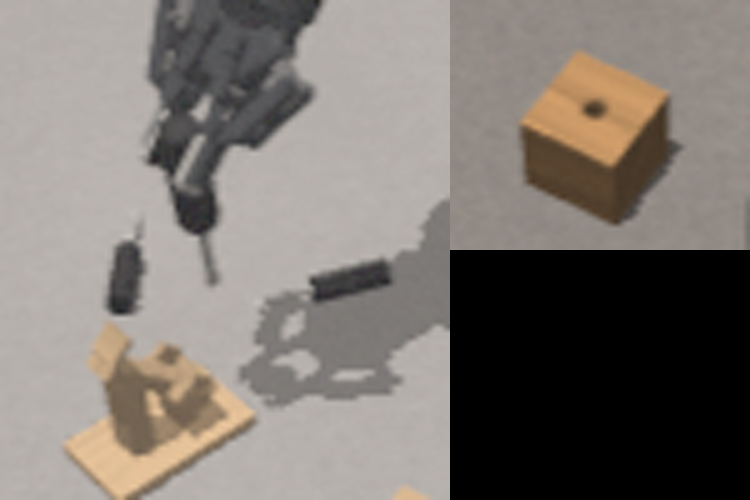

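>>> {"name": "play_rows", "arguments": {"motion": [[[0,0,0],[2.6,0,0]],[[-33.7,-1.5,1.5],[0,0,0]],[[-33.7,-1.5,1.5],[0,0,0]],[[-33.7,-1.5,1.5],[0,0,0]],[[-33.7,-1.5,1.5],[0,0,0]],[[-33.7,-1.5,1.5],[0,0,0]],[[-33.7,-1.5,1.5],[0,0,0]],[[-33.7,-1.5,1.5],[0,0,0]],[[0,0,0],[0,0,0]],[[0,8,8],[0,0,0]],[[0,8,8],[0,0,0]],[[0,8,8],[0,0,0]],[[0,0,0],[0,0,0]],[[0,0,0],[0,0,0]]]}}

```text
time_s: 14.5
eef_pos: [552.1, -42.0, 187.0]
ee_rot: [0.239, -0.578, 0.722, -0.296]
force: [-0.3, -0.6, -0.7]
grip_width: 0.317
```

Run:
```python
from h import *
s=ctrl.sense(); print(s["time_s"],np.round(s["eef_pos"],1),s["grip_width"],np.round(s["force"],1),np.round(s["joints"],2))
R=q2R(s["ee_rot"]);t=np.array(s["eef_pos"]);print(np.round(R,3).tolist())
d=R@np.array([0,-1,-1])/2**.5;print("driver dir if 45",d)
cs=Cam("scene");im=ctrl.capture("scene");np.save("s10.npy",im)
tip=R@[0,83.6,66.8]+t;print("tip pred",tip,cs.proj(tip),"hole px",cs.proj([546,-12,65]))
D=im.astype(int)
x0,y0=250,165
g=D.sum(2)//3; old=np.load("s9.npy").astype(int).sum(2)//3
for y in range(y0,y0+45): print(y," ".join(f"{g[y,x]:3d}" for x in range(255,285)))
```

```text
14.5 [552.1 -42.  187. ] 0.31746638033397034 [-0.3 -0.6 -0.7] [-0.32  0.14  2.07  0.45  0.17  1.05]
[[-0.218, -0.692, 0.688], [-0.976, 0.157, -0.151], [-0.004, -0.704, -0.71]]
driver dir if 45 [ 0.00323646 -0.00454233  0.99998445]
tip pred [540.1300517  -38.92594276  80.70740429] [262.55417876 193.10753863] hole px [268.4484151  200.98654686]
165 128  63  24  31  35  40  37  37  36  38 104 138  97  44  33  35  44  45  42  38  44  32  25  29  27  31  54 107 140 146
166  93  29  19  22  25  26  22  26  25  74 131 131  68  43  28  34  35  39  42  42  32  25  21  23  33  75 116 139 143 146
167  41  26  26  14  18  18  23  19  34 106 138  96  44  44  31  25  44  96 129 118  98  76  42  56 106 137 139 141 143 145
168  25  15  22  22  23  20  17  18  82 127 113  60  46  43  29  22  90 133 141 141 138 135 135 133 138 142 142 139 142 143
169  23  26  20  19  17  20  21  49 114 132  81  49  42  33  25  60 112 140 142 141 143 142 141 140 140 141 140 142 142 143
170  95  74  53  19  15  18  23  95 136 113  54  45  34  23  37  99 139 141 142 144 142 141 138 139 141 140 142 142 140 140
171 140 136
[... 4124 characters left out ...]
 158 157 153 152 155 157 152 146 144 141 142 146 150 137  96  63  57  56  65  76
205 100 137 157 156 152 148 149 152 153 156 159 159 158 158 157 158 158 158 155 148 144 143 135 105  63  58  56  56  65  75
206  70  77  98 136 155 152 149 149 149 153 156 157 159 160 159 158 157 159 156 154 150 147 126  75  58  58  55  55  65  73
207  66  65  70  80  93 116 143 152 150 150 150 154 156 158 159 160 159 158 156 156 154 134  80  58  59  57  57  60  83 100
208  64  66  66  65  68  74  89 116 143 152 150 150 152 153 154 159 160 160 160 159 143  97  57  59  58  54  56  57  68  79
209  67  67  67  67  67  64  68  74  88 116 141 149 149 151 152 155 156 159 160 154 116  61  55  57  59  55  54  58  62  77
```

>>> {"name": "play_rows", "arguments": {"motion": [[[-8.3,-0.3,0.3],[0,0,0]],[[-8.3,-0.3,0.3],[0,0,0]],[[-8.2,-0.2,0.2],[0,0,0]],[[0,3.5,3.5],[0,0,0]],[[0,3.5,3.5],[0,0,0]],[[0,0,0],[0,0,0]],[[0,0,0],[0,0,0]]]}}

```text
time_s: 15.13
eef_pos: [558.4, -18.2, 177.0]
ee_rot: [0.239, -0.577, 0.722, -0.296]
force: [-1.4, -0.6, -0.9]
grip_width: 0.319
```

Run:
```python
from h import *
s=ctrl.sense(); print(s["time_s"],np.round(s["eef_pos"],1),s["grip_width"],np.round(s["force"],1))
R=q2R(s["ee_rot"]);t=np.array(s["eef_pos"])
cs=Cam("scene");im=ctrl.capture("scene");np.save("s11.npy",im)
tip=R@[0,83.6,66.8]+t;print("tip pred",tip,cs.proj(tip),"hole px",cs.proj([546,-12,65]))
g=im.astype(int).sum(2)//3
for y in range(186,208): print(y," ".join(f"{g[y,x]:3d}" for x in range(257,282)))
```

```text
15.1333 [558.4 -18.2 177. ] 0.3189775830124997 [-1.4 -0.6 -0.9]
tip pred [546.49393475 -15.11875382  70.7324042 ] [267.50936072 199.54789045] hole px [268.4484151  200.98654686]
186 139 142 143 141 140 143 116  33  22  19  18  16  23  20  22  55 112 144 143 142 143 145 144 143 143
187 142 142 144 143 144 144 119  41  17  21  20  21  22  21  14  56 112 142 142 143 143 145 126  90 117
188 142 142 144 143 143 144 122  63  18  18  18  21  19  20  12  75 123 142 143 144 143 125  84  78  84
189 141 140 139 140 143 142 139 116  62  23  16  16  21  19  54 110 142 144 145 142 123  84  79  77  77
190 142 140 138 140 140 142 142 142 131  95  42  28  43  99 136 141 144 142 142 125  85  77  78  78  79
191 144 142 142 142 144 146 145 147 150 147 118  56  78 118 142 143 143 140 140 120  78  77  78  79  79
192 141 143 142 142 143 144 149 154 151 150 125  62  68 103 133 141 142 141 140 121  77  78  77  78  79
193 142 143 141 140 141 147 154 156 155 153 127  61  65  76  91 104 130 143 124  84  78  79  78  79 108
194 142 144 146 143 145 150 157 158 157 156 129  63  61  73  83  83  90  93  87  79  78  7
[... 665 characters left out ...]
 160 160 150 116  70  57  56  60  70  81  82  81  82  84  86  88  87  85  73
202 153 154 153 156 156 156 157 159 152 121  73  57  58  68 108 140 124  83  82  83  82  85  87  85  74
203 148 151 153 157 156 157 156 157 156 150 130 105  97 120 141 125  86  80  82  83  82  83  91  89  61
204 152 148 149 152 154 157 157 157 157 157 153 153 156 156 154 144 120 107 136 120 115 133  90  63  57
205 157 157 152 149 150 153 156 157 159 159 160 156 157 158 160 159 153 145 146 140 130 107  62  57  55
206  97 136 155 152 150 149 150 153 156 158 159 159 158 159 158 158 159 156 149 147 126  75  59  56  57
207  69  80  92 117 142 154 151 150 151 154 156 159 160 161 161 159 157 157 155 134  79  57  57  56  55
```

>>> {"name": "play_rows", "arguments": {"motion": [[[0,1.4,1.4],[0,0,0]],[[0,1.4,1.4],[0,0,0]],[[0,1.4,1.4],[0,0,0]],[[0,1.4,1.4],[0,0,0]],[[0,1.4,1.4],[0,0,0]],[[0,0,0],[0,0,0]]]}}

```text
time_s: 15.68
eef_pos: [558.7, -17.8, 167.2]
ee_rot: [0.24, -0.578, 0.722, -0.297]
force: [1.4, -1.1, -1.0]
grip_width: 0.321
```

>>> {"name": "play_rows", "arguments": {"motion": [[[0,2.8,2.8],[0,0,0]],[[0,2.8,2.8],[0,0,0]],[[0,2.8,2.8],[0,0,0]],[[0,2.8,2.8],[0,0,0]],[[0,2.8,2.8],[0,0,0]],[[0,0,0],[0,0,0]]]}}

```text
time_s: 16.18
eef_pos: [558.5, -17.6, 147.2]
ee_rot: [0.24, -0.578, 0.722, -0.296]
force: [4.1, -1.1, -3.4]
grip_width: 0.32
```

>>> {"name": "play_rows", "arguments": {"motion": [[[0,2.1,3.5],[0,0,0]],[[0,2.8,2.8],[0,0,0]],[[0,2.8,2.8],[0,0,0]],[[0,2.8,2.8],[0,0,0]],[[0,2.8,2.8],[0,0,0]],[[0,2.8,2.8],[0,0,0]],[[0,2.8,2.8],[0,0,0]],[[0,0,0],[0,0,0]]]}}

```text
time_s: 16.85
eef_pos: [559.7, -16.8, 131.5]
ee_rot: [0.241, -0.578, 0.721, -0.295]
force: [0.9, -0.3, -0.5]
grip_width: 0.32
```

Run:
```python
from h import *
s=ctrl.sense(); print(s["time_s"],np.round(s["eef_pos"],1),np.round(s["joints"],3),np.round(s["force"],1));R=q2R(s["ee_rot"]);print(np.round(R,3).tolist())
```

```text
16.85 [559.7 -16.8 131.5] [-0.253  0.269  2.1    1.876  0.032 -0.327] [ 0.9 -0.3 -0.5]
[[-0.215, -0.691, 0.69], [-0.976, 0.158, -0.147], [-0.007, -0.705, -0.709]]
```

>>> {"name": "play_rows", "arguments": {"motion": [[[0,0.8,0.8],[0,0,0]],[[0,0.8,0.8],[0,0,0]],[[0,0.8,0.8],[0,0,0]],[[0,0.8,0.8],[0,0,0]],[[0,0.8,0.8],[0,0,0]],[[0,0.8,0.8],[0,0,0]],[[0,0.8,0.8],[0,0,0]],[[0,0.8,0.8],[0,0,0]],[[0,0.8,0.8],[0,0,0]],[[0,0.8,0.8],[0,0,0]],[[0,0.8,0.8],[0,0,0]],[[0,0.8,0.8],[0,0,0]],[[0,0,0],[0,0,0]]]}}

```text
time_s: 17.93
eef_pos: [559.8, -16.6, 118.2]
ee_rot: [0.241, -0.578, 0.721, -0.296]
force: [1.3, 0.3, -0.9]
grip_width: 0.317
```

Run:
```python
from h import *
s=ctrl.sense(); print(s["time_s"],np.round(s["eef_pos"],1),np.round(s["joints"],3),np.round(s["force"],1));R=q2R(s["ee_rot"]);print(np.round(R,3).tolist())
```

```text
17.9333 [559.8 -16.6 118.2] [-0.253  0.299  2.11   2.595  0.059 -1.046] [ 1.3  0.3 -0.9]
[[-0.215, -0.691, 0.69], [-0.977, 0.157, -0.147], [-0.007, -0.705, -0.709]]
```

Past the singularity. I'll lower until the handle seats.

>>> {"name": "play_rows", "arguments": {"motion": [[[0,1,1],[0,0,0]],[[0,1,1],[0,0,0]],[[0,0.8,0.8],[0,0,0]],[[0,0.8,0.8],[0,0,0]],[[0,0,0],[0,0,0]]]}}

```text
time_s: 18.35
eef_pos: [559.8, -16.7, 113.0]
ee_rot: [0.241, -0.578, 0.721, -0.296]
force: [1.0, -0.8, -0.9]
grip_width: 0.32
```

>>> {"name": "play_rows", "arguments": {"motion": [[[0,0.7,0.7],[0,0,0]],[[0,0.7,0.7],[0,0,0]],[[0,0.7,0.7],[0,0,0]],[[0,0,0],[0,0,0]]]}}

```text
time_s: 18.68
eef_pos: [561.4, -16.9, 112.4]
ee_rot: [0.243, -0.578, 0.72, -0.298]
force: [-1.7, -0.0, 10.7]
grip_width: 0.319
```

>>> {"name": "play_rows", "arguments": {"motion": [[[0,0,0],[0,0,0]],[[0,0,0],[0,0,0]],[[0,0,0],[0,0,0]],[[0,0,0],[0,0,0]],[[0,0,-5],[0,0,0]],[[0,0,-10],[0,0,0]],[[0,0,-10],[0,0,0]],[[0,0,-15],[0,0,0]],[[0,0,-15],[0,0,0]],[[0,0,-15],[0,0,0]],[[0,0,-15],[0,0,0]],[[0,0,-15],[0,0,0]],[[0,0,0],[0,0,0]]], "fingers": 70}}

```text
time_s: 19.77
eef_pos: [518.3, -6.5, 147.9]
ee_rot: [0.244, -0.578, 0.72, -0.297]
force: [0.4, -0.2, -0.2]
grip_width: 0.82
```

Run:
```python
from h import *
s=ctrl.sense(); print(s["time_s"],np.round(s["eef_pos"],1),np.round(s["joints"],3),np.round(s["force"],1));R=q2R(s["ee_rot"]);print(np.round(R,3).tolist())
sp=lambda c,n:[(round(d['p'],2),np.round(np.array(d['position'])*[560,420],1).tolist()) for d in ctrl.spot_in(c,n)][:4]
for c in("scene","top"):
    ctrl.capture(c);cc=Cam(c);print(c,sp(c,"driver_end"),sp(c,"driver"),"exp end",cc.proj([547,-13,145]),cc.proj([547,-13,105]))
```

```text
19.7667 [518.3  -6.5 147.9] [-0.258  0.153  2.198  1.498  0.038  0.048] [ 0.4 -0.2 -0.2]
[[-0.212, -0.687, 0.695], [-0.977, 0.155, -0.144], [-0.009, -0.709, -0.705]]
scene [(0.58, [252.7, 147.9]), (0.57, [213.4, 177.6])] [(0.68, [208.9, 146.6]), (0.63, [264.1, 193.7])] exp end [267.10683585 184.80411271] [267.57193449 193.12155464]
top [(0.65, [285.3, 207.6]), (0.61, [364.8, 286.4]), (0.57, [412.7, 251.5])] [(0.72, [412.7, 254.5]), (0.52, [283.1, 206.2]), (0.48, [366.6, 277.9])] exp end [284.37699314 204.97563954] [283.71190623 206.33341127]
```

>>> {"name": "play_rows", "arguments": {"motion": [[[0,-8,-8],[0,0,0]],[[0,-16,-16],[0,0,0]],[[0,-16,-16],[0,0,0]],[[0,-16,-16],[0,0,0]],[[0,-16,-16],[0,0,0]],[[0,-10,-10],[0,0,0]],[[0,0,0],[-5,0,0]],[[0,0,0],[-5,0,0]],[[0,0,0],[-5,0,0]],[[0,0,0],[-5,0,0]],[[0,0,0],[-5,0,0]],[[0,0,0],[-5,0,0]],[[0,0,0],[-5,0,0]],[[0,0,0],[-5,0,0]],[[0,0,0],[-5,0,0]],[[0,0,0],[0,0,0]]]}}

```text
time_s: 21.4
eef_pos: [524.0, -0.7, 198.4]
ee_rot: [0.021, -0.637, 0.771, -0.0]
force: [0.5, -1.0, -0.1]
grip_width: 0.818
```

Run:
```python
from h import *
s=ctrl.sense(); print(s["time_s"],np.round(s["eef_pos"],1),np.round(s["joints"],3),np.round(s["force"],1));R=q2R(s["ee_rot"]);print(np.round(R,3).tolist())
# rotvec in tool axes to reach straight down with tool x at -103
x=np.array([np.cos(np.radians(-102.8)),np.sin(np.radians(-102.8)),0]);z=np.array([0,0,-1.]);T=np.c_[x,np.cross(z,x),z]
print("rotvec deg",np.degrees(Rn.from_matrix(R.T@T).as_rotvec()))
c=Cam("wrist");im=ctrl.capture("wrist");np.save("w12.npy",im)
print([(round(d['p'],2),np.round(np.array(d['position'])*[560,420],1).tolist(),np.round(c.at(np.array(d['position'])*[560,420],145),1)) for d in ctrl.spot_in("wrist","driver_end")])
print(c.proj([547,-13,145]))
```

```text
21.4 [524.   -0.7 198.4] [-0.242  0.321  1.576  0.036  1.219  1.506] [ 0.5 -1.  -0.1]
[[-0.188, -0.982, 0.033], [-0.982, 0.189, 0.027], [-0.033, -0.027, -0.999]]
rotvec deg [-1.51562768  1.8913965   1.91879225]
[(0.74, [551.0, 209.1], array([ 506.6, -219.9,  145. ])), (0.62, [479.7, 291.7], array([ 448.6, -148.7,  145. ]))]
[294.29899381 203.69670861]
```

Run:
```python
from h import *
im=np.load("w12.npy").astype(int);g=im.sum(2)//3
for y in range(160,262,3): print(y,"".join(" .:-=+*#%@"[min(9,int(g[y:y+3,x:x+2].mean()/16))] for x in range(230,370,2)))
c=Cam("wrist")
for X in([547,-13,145],[547,-13,65]): print(c.proj(X))
```

```text
160 %#%%%%%%%@@@@@@@@@@@@@@@@@@@%%%%%%%%%%%%@@@@@@@@@@%%%%%%%%%%%%%%%%%%#%
163 %#%%##%%%%@@@@@@@@@@@@@@%%%*-:....:-#@@@@@@@@@@@@@%%%%#%%%%#%%#%%%%%#%
166 %%%%%%###%@@@@@@@@@%%@%%@%=         .+%@@@@@@%%%%%%%%%###%%#%%%%%%%%%#
169 %%%#%%%#%%@@%%%@%@@@@@@%+:            -#%%%%%%%%%%%%%%###%%###%%%%%%%#
172 %%%#####%%%@@@@@@@@@@@@#.              :*%%%%%%%%%%%###%%%%##%%%%%%%##
175 %%%%###%#%%@@%%%%@%%%%%+                =%%%%%%%%%%%%%%%%%%%%%%%%%%%%%
178 %%%%#%%####%%%%%%%%%%%#.                .#%%%%%%%%%%%%%%%%%%%%%%%%%##%
181 #%%%%%%%%##%%%%%%%%%%%+.   .:::::::....  =%%%%%%%%%%%%%%%%%%%%%%%%%%##
184 #%%%%%%%%%%%%%%%%%%%%%-   ::--::::::-::. :#%%%%%%%%%%%%%%%%%%%%%%%%%%%
187 %%%%%%%#%%%%%%%%%%%%%%: .:::---:::--::::. +%%%%%%%%%%%%%%%%%%%%%%%%%%#
190 %#%##%%#%%%%%%%%%%%%%*.:::::-------::::::.:#%%%@@@@@@%%%%#%%%%%%####%%
193 %#%%%%%%%%%%%%%%%%%%%*:::--:-------:-::::::+@@@@@%%%%%%###%%%%%%####%%
196 %#%%%%#%%%%%%%%%%%%%%*::::----------------:+%%%%%%%%%%%%%%%%%%%%%#%%%%
199 %%%###%%%#%%%%%@@@@@@+::::--------------:::+%%%%%%%%%%%%%%%%##%%%%%%##
202 %%%%%%%%##%%%%%@@@@@%+::::-----===-----::::*%%
[... 805 characters left out ...]
===========================*###%%%%%%%%%%%%%
238 =====================================================#%%%#%%%%%%%%%%##
241 =====#+==================================*+==========*%%#%%%%#%%%%%%#%
244 ====+#==================================+#===========*%#%%%%#%%%%#%%%%
247 ====+*+=================================+#===========###%%%#%%%%%%%%%%
250 ====+*==================================**===========##%%%%%%%%%%%%%%%
253 ====+*==================================+#==========+#%%%%%%%##%%%%%%#
256 ====**==================================*+==========+%%%%%%%%####%%%##
259 ====+#==================================*+==========*%%%%%%%%%%#%%%%##
[294.51496852 202.13708872]
[293.47646454 177.73894568]
```

The handle's end is centred at (294,202), which puts the driver's axis at (547,-13). Its flats are aligned with the tool. Next I straighten the tool and turn it 90° so that the last joint has room for the screw turn.

>>> {"name": "play_rows", "arguments": {"motion": [[[0,0,-8],[-1.5,1.9,1.9]],[[0,0,-4],[0,0,-6.9]],[[0,0,0],[0,0,-6.9]],[[0,0,0],[0,0,-6.9]],[[0,0,0],[0,0,-6.9]],[[0,0,0],[0,0,-6.9]],[[0,0,0],[0,0,-6.9]],[[0,0,0],[0,0,-6.9]],[[0,0,0],[0,0,-6.9]],[[0,0,0],[0,0,-6.9]],[[0,0,0],[0,0,-6.9]],[[0,0,0],[0,0,-6.9]],[[0,0,0],[0,0,-7]],[[0,0,0],[0,0,-7]],[[0,0,0],[0,0,0]],[[0,0,0],[0,0,0]]]}}

```text
time_s: 22.83
eef_pos: [521.9, -0.5, 210.9]
ee_rot: [0.001, 0.993, -0.114, 0.002]
force: [-0.4, 0.4, 0.9]
grip_width: 0.818
```

```bash
cat >> h.py <<'E'
def rv(deg):
    "rotvec (deg, tool axes) to straight down with tool x at deg; and state"
    s=ctrl.sense();R=q2R(s["ee_rot"]);a=np.radians(deg)
    x=np.array([np.cos(a),np.sin(a),0]);z=np.array([0,0,-1.]);T=np.c_[x,np.cross(z,x),z]
    print("t",round(s["time_s"],2),"pos",np.round(s["eef_pos"],1),"j",np.round(s["joints"],2),"F",np.round(s["force"],1),"grip",round(s["grip_width"],3),"xang",round(np.degrees(np.arctan2(R[1,0],R[0,0])),2),"rv",np.round(np.degrees(Rn.from_matrix(R.T@T).as_rotvec()),2))
def ascii(g,r0,r1,c0,c1,sy=3,sx=2,w=16):
    for y in range(r0,r1,sy): print(y,"".join(" .:-=+*#%@"[min(9,int(g[y:y+sy,x:x+sx].mean()/w))] for x in range(c0,c1,sx)))
E
python3 - <<'E'
from h import *
rv(-12.8);print("shift",tomove([547,-13,98]))
c=Cam("wrist");im=ctrl.capture("wrist");np.save("w13.npy",im);p=c.proj([547,-13,145]);print(p)
x,y=p.astype(int);ascii(im.astype(int).sum(2)//3,y-36,y+36,x-40,x+40)
E
```

```text
t 22.83 pos [ 5.219e+02 -5.000e-01  2.109e+02] j [-0.23  0.32  1.54 -0.    1.27  0.  ] F [-0.4  0.4  0.9] grip 0.818 xang -13.11 rv [ 0.08 -0.26 -0.31]
shift [ 26.80329322   6.31423685 113.00943139]
[317.41988639 238.24616557]
202 =+++++++:              .*@@@@@%%%@@%%%%%
205 ++++++++:               :%@@@@%%%@@%%%%%
208 %%++++++:                -%@@@%%%@@@%%%%
211 %%%**+++:                 +@@@%%%@@@%%%%
214 %%%%%***=                 :#@@%%%%@@%%%%
217 @%%%%@@@#.                 =%@@%%%@@@%%%
220 @%%%%@@@%:             .    *@@%%%%@@%%%
223 @%%%%%@@@-            ...   .#@%%%%@@%%%
226 %@%%%%@@@+     .   ..   ..   -%%%%%%%%%%
229 %@@%%%%@@* .:. .       .     .+%%%%%%%%%
232 %@@%%%%@@#. .             .   =%%%%%%%%%
235 %%@%%%%@@%:    .  .  ..      .+%%%%%%%%%
238 %%@%%%%%@@-......  ..-:... . .+%%%%%%%%%
241 %%%@%%%%@@+.:::..:::-----:::.:*%%%%%%%%%
244 %%%%%%%%%%*::::::::---:-:::::-#%%%%%%%%%
247 %%%%%%%%%%%*-::.:::::::::.::+#%%%%%%%%%%
250 %%%%%%%%%%%%#+:.::::::::::-*%%%%%%%%%%%%
253 %%%%%%%%%%%%%%*=::::::::-*#%%%%%%%%%%%%%
256 %%%%%%%%%%%%%%%%#########%%%%%%%%%%%%%%%
259 %%%%%%%%%%%%%%%%%%%%%%%%%%%%%%%%%%%%%%%%
262 %%%%%%%%%%%%%%%%%%%%%%%%%%%%%%%%%%%%%%%%
265 %%%%%%%%%%%%%%%%%%%%%%%%%%%%%%%%%%%%%%%%
268 %%%%%%%%%%%%%%%%%%%%%%%%%%%%%%%%%%%%%%##
271 %%%%%%%%%%%%%%%%%%%%%%%%%%%%%%%%%%%%%#:
```

>>> {"name": "play_rows", "arguments": {"motion": [[[13.4,2.5,0],[0,0,0]],[[13.4,2.5,0],[0,0,0]],[[0,0,0],[0,0,0]],[[0,0,22],[0,0,0]],[[0,0,26],[0,0,0]],[[0,0,26],[0,0,0]],[[0,0,24],[0,0,0]],[[0,0,15],[0,0,0]],[[0,0,0],[0,0,0]],[[0,0,0],[0,0,0]]]}}

```text
time_s: 23.72
eef_pos: [547.1, -11.8, 98.1]
ee_rot: [0.001, 0.994, -0.113, 0.001]
force: [0.2, -1.0, -0.1]
grip_width: 0.819
```

>>> {"name": "play_rows", "arguments": {"motion": [[[0,0,0],[0,0,0]],[[0,0,0],[0,0,0]],[[0,0,0],[0,0,0]],[[0,0,0],[0,0,0]],[[0,0,0],[0,0,0]],[[0,0,0],[0,0,0]]], "fingers": 10, "squeeze": 70}}

```text
time_s: 24.22
eef_pos: [548.0, -12.1, 99.0]
ee_rot: [0.001, 0.994, -0.113, 0.002]
force: [-1.4, 0.0, 6.5]
grip_width: 0.312
```

Run:
```python
from h import *
rv(-12.8)
```

```text
t 24.22 pos [548.  -12.1  99. ] j [-0.23  0.5   1.6  -0.    1.04 -0.01] F [-1.4  0.   6.5] grip 0.312 xang -12.95 rv [ 0.12 -0.28 -0.15]
```

>>> {"name": "play_rows", "arguments": {"motion": [[[0,0,-15],[0,0,0]],[[0,0,-30],[0,0,0]],[[0,0,-30],[0,0,0]],[[0,0,-30],[0,0,0]],[[-10.8,-18,0],[0,0,0]],[[-10.8,-18,0],[0,0,0]],[[-10.8,-18,0],[0,0,0]],[[-10.8,-18,0],[0,0,0]],[[-10.8,-18,0],[0,0,0]],[[-10.8,-18,0],[0,0,0]],[[-10.8,-18,0],[0,0,0]],[[-10.8,-18,0],[0,0,0]],[[0,0,0],[0,0,6.4]],[[0,0,0],[0,0,6.4]],[[0,0,0],[0,0,6.4]],[[0,0,0],[0,0,6.4]],[[0,0,0],[0,0,0]],[[0,0,0],[0,0,0]]]}}

```text
time_s: 25.72
eef_pos: [495.2, 147.9, 202.4]
ee_rot: [0.001, 0.945, -0.328, 0.002]
force: [-0.5, 0.0, -1.4]
grip_width: 0.316
```

Run:
```python
from h import *
rv(-38.5)
c=Cam("wrist");im=ctrl.capture("wrist");np.save("w14.npy",im)
s=ctrl.sense();t=np.array(s["eef_pos"]);R=q2R(s["ee_rot"])
tip=t+R@[0,0,94];print("tip",tip,"px",c.proj(tip));print("screw est px",c.proj([496.4,146.9,74]))
print([(round(d['p'],2),np.round(np.array(d['position'])*[560,420],1).tolist(),np.round(c.at(np.array(d['position'])*[560,420],74),1)) for d in ctrl.spot_in("wrist","screw_top")])
cr=im[140:270,200:380,::-1];cv2.imwrite("pics/w14.png",cv2.resize(cr,None,fx=4,fy=4,interpolation=cv2.INTER_CUBIC))
```

```text
t 25.72 pos [495.2 147.9 202.4] j [ 0.06  0.32  1.57 -0.    1.25  0.74] F [-0.5  0.  -1.4] grip 0.316 xang -38.35 rv [ 0.03 -0.23  0.15]
tip [495.53851043 147.65460205 108.4215757 ] px [279.09930564 216.60333576]
screw est px [280.36407762 203.39166195]
[(0.43, [240.7, 114.3], array([518.7, 227.8,  74. ])), (0.19, [271.2, 194.5], array([495.2, 158.2,  74. ]))]
```

View pics/w14.png

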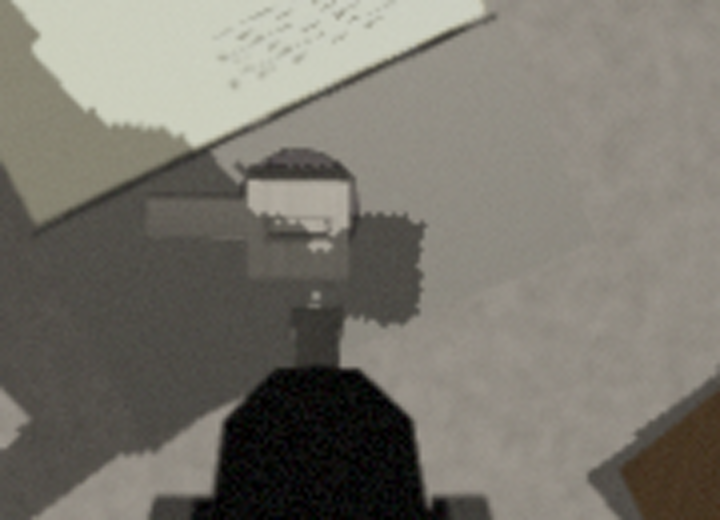

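The screw's slot centre is at crop (298,229) and lies parallel to the tool's x axis. The blade tip is at (317,308), 50 px wide, so the blade already runs along the slot.

Run:
```python
from h import *
c=Cam("wrist");s=ctrl.sense();t=np.array(s["eef_pos"]);R=q2R(s["ee_rot"])
g=lambda u,v:(u/4+200-.4,v/4+140-.4)
S=c.at(g(298.5,228.5),74);print("screw",S)
w=[c.at(g(*p),74) for p in((246,229),(351,229),(299,180),(299,279))];print("head size",np.linalg.norm(w[0]-w[1]),np.linalg.norm(w[2]-w[3]))
B=c.at(g(317,308),t[2]-94);print("tip seen",B, R.T@(B-t), "shift tool",R.T@(S-B))
```

```text
screw [496.0399453  154.93534518  74.        ]
head size 22.79818380635002 22.397109749659176
tip seen [495.43563047 147.74310061 108.41648347] [-1.49311902e-01 -5.19156252e-03  9.40001432e+01] shift tool [-4.12613414 -6.02913552 34.39785538]
```

>>> {"name": "play_rows", "arguments": {"motion": [[[-2,-3,9],[0,0,0]],[[-2.1,-3,9],[0,0,0]],[[0,0,9],[0,0,0]],[[0,0,0],[0,0,0]],[[0,0,0],[0,0,0]],[[0,0,0],[0,0,0]]]}}

```text
time_s: 26.32
eef_pos: [496.0, 155.1, 175.4]
ee_rot: [0.001, 0.944, -0.33, 0.002]
force: [-0.4, 0.1, -0.0]
grip_width: 0.321
```

Run:
```python
from h import *
rv(-38.5)
c=Cam("wrist");im=ctrl.capture("wrist");np.save("w15.npy",im)
s=ctrl.sense();t=np.array(s["eef_pos"]);R=q2R(s["ee_rot"])
tip=t+R@[0,0,94];print("tip",tip,"px",c.proj(tip));print("screw est px",c.proj([496.04,154.94,74]))
print("shift",R.T@(np.array([496.04,154.94,74])-tip))
g=im.astype(int).sum(2)//3
for y in range(196,228): print(y," ".join(f"{g[y,x]:3d}" for x in range(260,300)))
```

```text
t 26.32 pos [496.  155.1 175.4] j [ 0.08  0.35  1.6  -0.    1.19  0.75] F [-0.4  0.1 -0. ] grip 0.321 xang -38.53 rv [ 0.02 -0.23 -0.03]
tip [496.43897112 154.80218787  81.6381937 ] px [279.18615281 216.64109421]
screw est px [278.67114042 213.57192642]
shift [-0.43137211  0.14000954  7.63639237]
196  75  75  74  74  78  77  72  65  67  52  49  46  52  54  54  59  74  56  57  77  76  60  73  80  56  55  80  82  56  50  53  85 125 133 136 135 136 137 137 136
197  75  77  79  77  75  67  58  55  58  59  56  56  55  57  57  60  62  57  57  62  57  58  56  61  58  60  60  62  54  55  54  67 100 131 133 135 135 136 136 133
198  75  77  78  74  73  61  56  54  54  58  55  61  54  57  58  59  57  58  60  54  56  59  57  58  59  56  55  56  56  56  58  61  80 125 134 134 136 133 136 134
199  76  77  77  74  61  54  56  60  55  60  60  60  56  61  62  62  60  57  57  58  55  56  61  59  59  61  62  58  59  55  59  61  63  81 124 134 134 128 135 135
200  77  76  77  72  55  57  60  59  63  68  78  78  70  80  85  81  83  80  83  83  83  85  83  86  84  85  82  83  87  82  80  82  79  74  86 12
[... 3745 characters left out ...]
  92  91  88  84  72  71  72  72  70  73  70
224  74  72  71  72  73  90  92  95  92  88  86  92  88  79  59  56  54  56  53  55  52  51  50  55  64  85  91  91  92  87  92  91  82  72  69  74  70  70  76  71
225  71  72  69  75  75  87  93  92  90  89  91  93  88  84  59  54  55  55  53  50  53  57  56  51  61  88  89  92  90  90  90  87  86  76  74  71  72  73  71  72
226  74  75  75  78  75  88  89  88  90  87  86  88  86  82  60  54  55  55  56  56  55  55  53  54  64  86  91  93  86  90  87  85  81  74  72  73  71  72  72  75
227  70  73  70  74  76  77  81  79  79  78  77  74  81  72  57  53  55  52  59  54  52  52  52  52  69  89  82  85  92  84  81  84  78  72  72  76  72  73  73  72
```

>>> {"name": "play_rows", "arguments": {"motion": [[[-0.45,0.25,2],[0,0,0]],[[0,0,2],[0,0,0]],[[0,0,2],[0,0,0]],[[0,0,1.5],[0,0,0]],[[0,0,1.5],[0,0,0]],[[0,0,1.5],[0,0,0]],[[0,0,0],[0,0,0]],[[0,0,0],[0,0,0]]]}}

```text
time_s: 27.03
eef_pos: [495.4, 155.2, 164.8]
ee_rot: [0.001, 0.944, -0.33, 0.002]
force: [-0.5, 1.4, -0.1]
grip_width: 0.318
```

>>> {"name": "play_rows", "arguments": {"motion": [[[0,0,1],[0,0,0]],[[0,0,1],[0,0,0]],[[0,0,1],[0,0,0]],[[0,0,1],[0,0,0]],[[0,0,0],[0,0,0]]]}}

```text
time_s: 27.45
eef_pos: [495.5, 155.2, 161.1]
ee_rot: [0.001, 0.944, -0.33, 0.002]
force: [-0.7, -0.2, 2.4]
grip_width: 0.323
```

>>> {"name": "play_rows", "arguments": {"motion": [[[0,0,1],[0,0,0]],[[0,0,1],[0,0,0]],[[0,0,1],[0,0,0]],[[0,0,1],[0,0,0]],[[0,0,0.8],[0,0,0]],[[0,0,0],[0,0,0]]]}}

```text
time_s: 27.95
eef_pos: [495.6, 155.2, 156.3]
ee_rot: [0.001, 0.944, -0.33, 0.002]
force: [-1.6, -1.3, 5.4]
grip_width: 0.316
```

>>> {"name": "play_rows", "arguments": {"motion": [[[0,0,0.5],[0,0,0]],[[0,0,0.5],[0,0,0]],[[0,0,0.3],[0,0,0]],[[0,0,0],[0,0,0]]]}}

```text
time_s: 28.28
eef_pos: [495.8, 155.3, 155.9]
ee_rot: [0.0, 0.944, -0.33, 0.002]
force: [-2.7, 0.5, 13.9]
grip_width: 0.32
```

>>> {"name": "play_rows", "arguments": {"motion": [[[0,0,0],[0,0,4]],[[0,0,0],[0,0,6]],[[0,0,0],[0,0,6]],[[0,0,0],[0,0,6]],[[0,0,0],[0,0,6]],[[0,0,0],[0,0,6]],[[0,0,0],[0,0,6]],[[0,0,0],[0,0,6]],[[0,0,0],[0,0,6]],[[0,0,0],[0,0,6]],[[0,0,0],[0,0,6]],[[0,0,0],[0,0,6]],[[0,0,0],[0,0,0]]]}}

```text
time_s: 29.37
eef_pos: [496.0, 154.5, 155.9]
ee_rot: [0.001, -0.582, 0.813, -0.003]
force: [-3.3, -3.9, 13.6]
grip_width: 0.32
```

Run:
```python
from h import *
rv(-123);print(np.round(ctrl.sense()["wrist_torque"],2))
```

```text
t 29.37 pos [496.  154.5 155.9] j [ 0.08  0.37  1.62 -0.01  1.14  1.98] F [-3.3 -3.9 13.6] grip 0.32 xang -108.84 rv [-0.34 -0.12 14.16]
[-0.99  0.7  -0.04]
```

>>> {"name": "play_rows", "arguments": {"motion": [[[0,0,0],[0,0,3]],[[0,0,0],[0,0,3]],[[0,0,0],[0,0,3]],[[0,0,0],[0,0,3]],[[0,0,0],[0,0,0]]]}}

```text
time_s: 29.78
eef_pos: [495.8, 154.4, 155.9]
ee_rot: [0.001, -0.495, 0.869, -0.003]
force: [-4.6, -3.8, 13.5]
grip_width: 0.319
```

Run:
```python
from h import *
rv(-123);print(np.round(ctrl.sense()["wrist_torque"],2))
```

```text
t 29.78 pos [495.8 154.4 155.9] j [ 0.08  0.37  1.62 -0.01  1.14  2.19] F [-4.6 -3.8 13.5] grip 0.319 xang -120.68 rv [-0.33 -0.1   2.32]
[-1.1   0.98  0.06]
```

>>> {"name": "play_rows", "arguments": {"motion": [[[0,0,0],[0,0,3]],[[0,0,0],[0,0,3]],[[0,0,0],[0,0,0]]]}}

```text
time_s: 30.03
eef_pos: [495.7, 154.6, 155.9]
ee_rot: [0.001, -0.449, 0.894, -0.003]
force: [-3.5, -3.5, 13.7]
grip_width: 0.319
```

Run:
```python
from h import *
rv(-123);print(np.round(ctrl.sense()["wrist_torque"],2))
```

```text
t 30.03 pos [495.7 154.6 155.9] j [ 0.08  0.37  1.62 -0.    1.14  2.29] F [-3.5 -3.5 13.7] grip 0.319 xang -126.68 rv [-0.32 -0.07 -3.68]
[-0.81  0.96  0.04]
```

Run:
```python
from h import *
c=Cam("wrist");im=ctrl.capture("wrist");np.save("w16.npy",im)
print(c.proj([496,154.9,68]),c.proj([496,154.9,57]))
g=im.astype(int).sum(2)//3
ascii(g,170,250,220,340,2,1,18)
```

```text
[279.10707911 220.28573182] [279.11971727 215.49311016]
170 @@@@@@%++*################################################################################################*#############
172 @@@@@@@%++*##############################################################################################*****##########
174 @@@@@@@@%++*############################################################################################################
176 @@@@@@@@@%++*###########################################################################################################
178 @@@@@@@@@@%++*##########################################################################################################
180 @@@@@@@@@@@%++*#########################################################################################################
182 @@@@@@@@@@@@#++*########################################################################################################
184 @@@@@@@@@@@@@#++*#######################################################################################################
186 @@@@@@@@@@@@@@#++#######################
[... 3255 characters left out ...]
                     .        ..---=-===--=---=-=--==-------==------=--=---
240 ***************************************=-.                                    .:--=--===-==-----=--=-=--=-----==-----=--
242 *************************************+-.                                        .:---=-=---=-=--=--==-=-=---------------
244 ***********************************+-.                                             :--=----==---=-=-==--=---=-------=---
246 ***********************************=:                         .                    .----=-----=-=-=--===---=-----=-=-=--
248 ***********************************=.                           .                  .--=-----=---==--==--------=---------
```

>>> {"name": "play_rows", "arguments": {"motion": [[[0,0,0],[0,0,3]],[[0,0,0],[0,0,3]],[[0,0,0],[0,0,0]],[[0,0,0],[0,0,0]]]}}

```text
time_s: 30.42
eef_pos: [495.7, 154.6, 155.9]
ee_rot: [0.001, -0.403, 0.915, -0.003]
force: [-4.1, -3.7, 14.5]
grip_width: 0.316
```

Run:
```python
from h import *
rv(-123);print(np.round(ctrl.sense()["wrist_torque"],2))
c=Cam("wrist");im=ctrl.capture("wrist");np.save("w17.npy",im)
g=im.astype(int).sum(2)//3
ascii(g,196,240,220,310,2,1,18)
```

```text
t 30.42 pos [495.7 154.6 155.9] j [ 0.08  0.37  1.62 -0.    1.14  2.39] F [-4.1 -3.7 14.5] grip 0.316 xang -132.53 rv [-0.31 -0.06 -9.53]
[-0.79  1.09  0.09]
196 @@@@@@@@@@@@@@@#++*#######################################################################
198 @@@%@@@@@@@@@@@@%++*##################################**++++=++=+=+*####################*=
200 @@@@%@@@@@@@@@@@@%*+*############################*++=========--------=+###############*===
202 @@@@@@@@@@@@@@@@@@@#+**########################+=-========------++*+-===+###########+=====
204 @@@@@@@@@@@@@@@@@@@@#+**#####################*========----==+*#%%%@%*--===+######*+=======
206 @%@@@@@@%@@@@@@@@@@@@%++*###################+====-----=++*#%%@@@@%%%%*-====+*#####*=======
208 @%#%@@@@@#%@@@@@@@@@@@%*+*###############*+=-----==+*##%%@@@@@@@@@%%%#+-=====####+========
210 @@@@@@@@@@@@@@@@@@@@@@@@#+*#############*=---==+*#%%%%%%@%@%@@@%%@@%%%#+-===+*+===========
212 @@@@@@@@@@@@@@@@@@@@@@@@@#++*###########*=+*##%%%@@%%%%%%%%%%%@@%%%%%%%#+--===============
214 @@@@@@%@@@@@@@@@@@@@@@@@@@%*+*###########%%%%%%%%%@%%%%%%%##%###**+*%##%#=-==+**+==
[... 447 characters left out ...]
:::::::::-=+++++++++++=-===========
226 @@@@@@@@@@@@@@@@@@@@#**###%%%%%%%%%%%%%%*+++=++++++==-:::::::::::=++++++++++++============
228 @@@@@@@@@@@@@@@@@@%*##%%%%%%%%%%%#+*###%*++=====++++==-::::::::::=++++++++================
230 @@@@@@@@@%@@@%##%#*+*++*#%%%%%%%%#+++=================-::::::::::-===============-========
232 @@@@@@@@#***********+===+*#%%%%%%*+=++=====-===-:.. .             .....--=================
234 @@%#%%#**************+===+*%%##*%#****+=--==--:.                        .--===-===========
236 #************+********+===*##***********+=--:.                            .---===-========
238 ***********************++++*************+=:.                                .:-==========-
```

The screw no longer follows the blade: between the last two turns the head fell back about 6° against the tool. It has turned about 1.23 rad and must be at its stop. I'll ease the pressure straight up.

>>> {"name": "play_rows", "arguments": {"motion": [[[0,0,-0.5],[0,0,-2]],[[0,0,-1],[0,0,0]],[[0,0,-1],[0,0,0]],[[0,0,-1],[0,0,0]],[[0,0,-1],[0,0,0]],[[0,0,-1],[0,0,0]],[[0,0,-1],[0,0,0]],[[0,0,-1],[0,0,0]],[[0,0,0],[0,0,0]]]}}

```text
time_s: 31.22
eef_pos: [495.3, 155.0, 161.9]
ee_rot: [0.0, -0.418, 0.908, -0.002]
force: [-1.0, -4.0, -0.4]
grip_width: 0.322
```

>>> {"name": "play_rows", "arguments": {"motion": [[[0,0,-1],[0,0,0]],[[0,0,-2],[0,0,0]],[[0,0,-3],[0,0,0]],[[0,0,-6],[0,0,0]],[[0,0,-8],[0,0,0]],[[0,0,-15],[0,0,0]],[[0,0,0],[0,0,0]],[[0,0,0],[0,0,0]]]}}

```text
time_s: 31.88
eef_pos: [495.7, 155.5, 198.3]
ee_rot: [0.002, -0.418, 0.908, -0.002]
force: [0.2, 0.0, -0.9]
grip_width: 0.313
```

Run:
```python
from h import *
rv(-123);print(np.round(ctrl.sense()["wrist_torque"],2))
c=Cam("wrist");im=ctrl.capture("wrist");np.save("w18.npy",im)
print("exp screw",c.proj([495.9,154.9,74]),c.proj([495.9,154.9,68.5]))
s=ctrl.sense();t=np.array(s["eef_pos"]);R=q2R(s["ee_rot"]);print("tip",c.proj(t+R@[0,0,94]))
g=im.astype(int).sum(2)//3
ascii(g,160,226,225,325,2,1,18)
```

```text
t 31.88 pos [495.7 155.5 198.3] j [ 0.08  0.33  1.57 -0.    1.24  2.36] F [ 0.2  0.  -0.9] grip 0.313 xang -130.53 rv [-0.31  0.07 -7.53]
[ 0.01 -0.03 -0.03]
exp screw [280.44828091 205.1945392 ] [280.44559937 203.31644631]
tip [280.41061461 217.00086117]
160 @@@@@@#**#########################################################################*#################
162 @@@@@@@#+*#########################################################################*################
164 @@@@@@@@%+*#########################################################################*###############
166 @@@@@@@@@%**########################################################################**##############
168 @@@@@@@@@@%**########################################################################**#############
170 @@@@@@@@@@@@*+*########################################################################*############
172 @@@@@@@@@@@@@#+*#######################################################################***##########
174 @@@@@@@@@@@@@@#+*#######################################################################**##########
176 
[... 1920 characters left out ...]
%%%%%%%%%%%%%%#%%%#++++++++++++++++++++++*+===========================
214 @@@@@@@@@@@@@@@@@@@%%%%%%%%%%%%%%%%%%%%#*+====*++++=++++++++++++++==================================
216 @@@@@@@@@@@@@@@@@@@@@%%%%%%%%%%%%%@@@%*+*=========-----------=======================================
218 @@@@@@@@@@@@@@@@@@@%##%%%%%%%%@@@@@@%%%+=======--:::::::::::-=======================================
220 @@@@@@@@@@@@@@@@@@#****###%#%@@@@@@#****=======--:::::::::::-==================================-====
222 @@@@@@@@@@@@%#**#***********#%@@@@@#*****========-::::::::--========================================
224 @@@@@@@%#*#*****************#%@@%#********+======-:::::::::-========================================
```

The screw is up and locked: the force fell to zero on the way up, the head's centre matches the raised height, and the tongue lies over the hatch edge. Back to the block.

>>> {"name": "play_rows", "arguments": {"motion": [[[8,-12,0],[0,0,0]],[[10.7,-17,0],[0,0,0]],[[10.7,-17,0],[0,0,0]],[[10.7,-17,0],[0,0,0]],[[10.7,-17,0],[0,0,0]],[[10.7,-17,0],[0,0,0]],[[10.7,-17,0],[0,0,0]],[[10.7,-17,0],[0,0,0]],[[10.7,-17,0],[0,0,0]],[[0,0,8],[0,0,0]],[[0,0,8],[0,0,0]],[[0,0,0],[0,0,0]],[[0,0,0],[0,0,0]]]}}

```text
time_s: 33.02
eef_pos: [546.4, -11.2, 181.0]
ee_rot: [-0.0, -0.419, 0.908, -0.001]
force: [0.2, 0.2, 0.5]
grip_width: 0.318
```

Run:
```python
from h import *
rv(-130.5)
c=Cam("wrist");im=ctrl.capture("wrist");np.save("w19.npy",im)
s=ctrl.sense();t=np.array(s["eef_pos"]);R=q2R(s["ee_rot"]);print("tip",t+R@[0,0,94],c.proj(t+R@[0,0,94]),"hole",c.proj([546.5,-12,65]))
print("spot",[(round(d['p'],2),np.round(np.array(d['position'])*[560,420],1).tolist()) for d in ctrl.spot_in("wrist","block_hole")])
g=im.astype(int).sum(2)//3
ascii(g,150,240,220,340,2,1,18)
```

```text
t 33.02 pos [546.4 -11.2 181. ] j [-0.23  0.4   1.51 -0.    1.23  2.04] F [0.2 0.2 0.5] grip 0.318 xang -130.5 rv [-0.12 -0.06  0.  ]
tip [546.94283366 -11.53167613  87.64405375] [279.58111761 216.74237391] hole [280.33572366 207.67812216]
spot [(0.69, [282.9, 199.8])]
150 ################################################*=------=*#%%%%#+=-:---=*###############################################
152 ##############################################*=------=*#%%%%%%%%#+=-----=*#############################################
154 ############################################*=------=*#%%%%%%%%%%###+=---:-=*###########################################
156 ##########################################*=------+*#%%%%%%%%%%###%%%#*=-----=+#########################################
158 ########################################+=------+*#%%%%%%%%%#####%%%%%%#*=--:--=*#######################################
160 ######################################+=-----=+#%%%%%%%%%%###%%%%%%%%%%%%#*=--:--=*#####################################
162 ####################################+=------+#%%%%%%%%%%%###%%%%%%%%%%%%%%%#
[... 4094 characters left out ...]
========--::-:::--:-=+++=============================================-=====
230 ##########*====================++====================-:::::::::::=======================================================
232 ##########*+===================================-:.... .       .  .....:-================================================
234 ###########*+================================-:.             .       .  :-==============================================
236 ###########*+==============================-:.                            .-============================================
238 ###########*=============================-:            .      .            ..-==========================================
```

The hole shows centred at (280.3,205.3) and the tip at (279.6,216.7). I'll shift by (0.7,-2.1) and lower.

>>> {"name": "play_rows", "arguments": {"motion": [[[0.7,-2.1,3],[0,0,0]],[[0,0,6],[0,0,0]],[[0,0,6],[0,0,0]],[[0,0,4],[0,0,0]],[[0,0,3],[0,0,0]],[[0,0,3],[0,0,0]],[[0,0,2],[0,0,0]],[[0,0,2],[0,0,0]],[[0,0,0],[0,0,0]]]}}

```text
time_s: 33.87
eef_pos: [548.2, -14.1, 152.6]
ee_rot: [0.001, -0.418, 0.908, -0.002]
force: [0.5, -0.0, -0.5]
grip_width: 0.321
```

>>> {"name": "play_rows", "arguments": {"motion": [[[0,0,5],[0,0,0]],[[0,0,7],[0,0,0]],[[0,0,8],[0,0,0]],[[0,0,8],[0,0,0]],[[0,0,8],[0,0,0]],[[0,0,7],[0,0,0]],[[0,0,4],[0,0,0]],[[0,0,2],[0,0,0]],[[0,0,1.5],[0,0,0]],[[0,0,1],[0,0,0]],[[0,0,0],[0,0,0]]]}}

```text
time_s: 34.78
eef_pos: [548.5, -14.3, 101.5]
ee_rot: [0.001, -0.418, 0.908, -0.002]
force: [0.6, -0.4, -0.8]
grip_width: 0.318
```

>>> {"name": "play_rows", "arguments": {"motion": [[[0,0,1],[0,0,0]],[[0,0,1],[0,0,0]],[[0,0,1],[0,0,0]],[[0,0,0.5],[0,0,0]],[[0,0,0],[0,0,0]]]}}

```text
time_s: 35.2
eef_pos: [548.7, -14.3, 99.0]
ee_rot: [0.001, -0.418, 0.908, -0.002]
force: [-3.0, -0.1, 8.6]
grip_width: 0.323
```

It is seated, at 99.0 mm with 8.6 N. Release and retreat.

>>> {"name": "play_rows", "arguments": {"motion": [[[0,0,0],[0,0,0]],[[0,0,0],[0,0,0]],[[0,0,0],[0,0,0]],[[0,0,0],[0,0,0]],[[0,0,0],[0,0,0]],[[0,0,-10],[0,0,0]],[[0,0,-25],[0,0,0]],[[0,0,-30],[0,0,0]],[[0,0,-30],[0,0,0]],[[0,0,-25],[0,0,0]],[[0,25,0],[0,0,0]],[[0,25,0],[0,0,0]],[[0,0,0],[0,0,0]],[[0,0,0],[0,0,0]]], "fingers": 75}}

```text
time_s: 36.37
eef_pos: [509.8, 19.0, 218.7]
ee_rot: [0.001, -0.419, 0.908, -0.002]
force: [0.3, 0.3, 0.2]
grip_width: 0.88
```

Run:
```python
from h import *
rv(-130.5)
c=Cam("wrist");im=ctrl.capture("wrist");np.save("w20.npy",im)
p=c.proj([548,-13.5,145]);print("exp end",p,c.proj([548,-13.5,65]))
g=im.astype(int).sum(2)//3;x,y=p.astype(int)
ascii(g,y-50,y+40,x-60,x+60,3,2,18)
# unit: hatch & screw seen by scene/top cams
for n,pt,X in (("top",(230,110,160,260),[496,155,74]),):
    im=ctrl.capture(n);k=Cam(n);u,v=k.proj(X).astype(int);print(n,u,v);ascii(im.astype(int).sum(2)//3,v-28,v+28,u-50,u+26,1,1,22)
    for q in("driver_end","funnel","canister","scoop"): print(q,[(round(d['p'],2),np.round(np.array(d['position'])*[560,420],1).tolist()) for d in ctrl.spot_in(n,q)][:3])
```

```text
t 36.37 pos [509.8  19.  218.7] j [-0.19  0.29  1.56 -0.    1.28  2.09] F [0.3 0.3 0.2] grip 0.88 xang -130.48 rv [-0.29  0.02  0.02]
exp end [279.76497239 157.3660722 ] [279.78600796 143.68901503]
107 *###***************#*###################*****###***##*#*####
110 ***#**********###*########################****#**###*****###
113 ********###############################%%%#***####**##****##
116 *****#**##*#######%##################%%%%###**###****##**###
119 **####***###########################%%%%##########***#######
122 ******##**########################%%%%###########***####**##
125 ###****#***######################%%%%############*#####*#*##
128 **##****##################+:.....:+#####################*##*
131 *###***#################*-         -+#####################*#
134 ######*############%%##+. ......... .=############%###*##***
137 *#################%%##=..:--:::::--:. =##########%#######***
140 *################%%##+.:::---:::---:::.+#######%########*###
143 ##*############%%%##*:::::---------:::::*####%%#############
146 #***#########%%%####=:::::---=-----:::::=###%%#######
[... 5051 characters left out ...]
====----=-::::::-:--=-====================++++++++++=:..::
249 ============================---:::::::::---=================++++++++++=:..::
250 ================================---=-::::::----============-++++++++++-:::::
251 ========--===========================----::::::::---========++++++++++-=====
252 ==========================================--::::::::::--===+++++++++++-=++++
253 ============================================---=-::::::::--+++++++++++:=++++
254 =================================================-=-:::::::++++++++++=-==+=+
driver_end [(0.62, [411.1, 251.9])]
funnel [(0.71, [406.0, 162.6]), (0.17, [191.8, 220.8])]
canister [(0.7, [105.1, 232.4])]
scoop [(0.74, [314.5, 135.8])]
```

```bash
python3 -c "
from rig import ctrl
print(ctrl.finish_job())"
```

```text
the job is handed in; nothing more can be done
None
```

I did the whole job in the order asked and handed it in at about 36 s of the 72 s allowed. No verdict is reported, so what follows rests on my own last checks.

**What I did**
- **Hatch:** I pushed it shut until it stopped hard, with 18.7 N at 55.5 mm. The next picture shows it flush with the box.
- **First take:** My first grip on the screwdriver was too shallow, because I had placed its handle end about 30 mm too high. I laid it back on the rest, gripped it deeper, stood it in the block and let go.
- **Screw:** I took the screwdriver again from straight above, pressed the screw to its bottom stop, and turned the tool about 94° clockwise. The screw followed for about 1.23 rad, then stopped following.
- **Return:** I stood the screwdriver back in the block and let go. It met the block at the same height at which I had picked it up, 99.0 mm.

**Last checks**
- **Screwdriver:** The handle end was within about 2 mm of where it should stand.
- **Screw and hatch:** The top view shows the hatch shut and the tongue over its edge. The head's position in the picture fits the raised height. The push-back force was gone by the time the blade reached that height.
- **Bystanders:** The canister, funnel and scoop are where they were.
- **Robot:** It was clear of everything, with no force on the wrist.

**What disagreed or stayed unproven**
- I felt no sharp torque at the screw's stop. The screw ended 18–24° behind the blade, more than the stated play of about 11°. So "all the way" rests on the screw no longer following, at about 1.23 rad against the nominal 1.3. I did not try turning it back to test the lock.
- In the last top picture the detector did not find the standing screwdriver. I confirmed it only in the wrist picture.

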